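# Load the reader, hook the carrier down and press its footswitch

## Robot

A 6-joint arm with a two-finger parallel gripper is mounted at the origin on the work surface. World frame = base frame: x ahead of the robot, y to its left, z up, the work surface at z = 0. Lengths are in m, angles in degrees, forces in N, time in s.
With the tool pointing down it reaches from about 0.375 to 0.9 m from the base axis. Payload 3.1 kg.
Tool frame: the origin (TCP) lies at the very end of the fingers, on their centre line; the grasp point (between the pads) lies 19 mm behind it; z points along the fingers, y is the line along which they close (so a half turn about z gives the same grasp; the last joint's range is limited). The gripper opens to 87 mm and grips with 3 to 60 N. Pads are 19 mm wide; open, the fingers measure 117 mm over their backs; the gripper's body (75 mm by 190 mm) begins 51 mm behind the grasp point.
Start: joints at [-82.019, 30.224, 82.088, -0, 67.689, -10.227], TCP at [0.195, -0.594, 0.223] pointing down, gripper open.
Joint ranges: [-176.69, 176.69], [-43.24, 126.21], [12.49, 139.97], [-82, 262], [0, 151.66], [-163.58, 163.58]. Speed limits (degrees/s): [159.86, 159.86, 180, 180, 180, 180].

## Interface

Orientations are given as a 3x3 rotation matrix whose columns are the frame's x, y, z axes.
In Python, from rig import bot gives the robot as it stands.
- The arm moves only by the tool move_arm, never from a script. Its argument "increments" is a list of rows, each an object with "xyz": the shift along the tool's x, y, z in mm, a list of three; "roll": the turn about the tool's z in rad; "grip": the opening in per cent of the stroke, from 0 (shut) to 100 (fully open). A call has 1 to 5 rows; each row shifts and turns the commanded pose from where the row before left it, along the tool's axes as they then stand; what a row does not reach is not made up. A row lasts 1/12 s, in which the tool goes at most 41.7 mm and 7.16 degrees, less where a joint would pass 70% of its speed; a pose out of reach is approached as far as the arm can. A call is refused whole if a number of a shift passes 41.7 or a number of a turn 0.125, either way. A call with a gripper value outside its range is refused whole. The fingers move at their own pace and stop on an object; the grip force is fixed at half the most. Time passes only in rows, so rows that do not move let the fingers close. It gives the time, the measured TCP pose, the force, the opening and the grip force at its end, in the units of the state.
- bot.read_state(): the state, without advancing time (a new reading comes with each control period).
- bot.capture(name): name is "side" or "top" or "wrist"; returns (picture, depth): 420x560x3 uint8, red, green, blue; 420x560 float32, m along the optical axis (not along the pixel's ray), 0 where there is no reading.
- bot.camera_model(name): a dict with "intrinsics" (3x3 intrinsics, pixels), "D" ([k1, k2, p1, p2, k3] as OpenCV has them; the pictures are not rectified), "rvec" (rotation vector, rad) and "tvec" (3), from world to camera coordinates, as OpenCV has them; the wrist camera has in their place "tool_from_camera" (4x4, takes a point from camera to tool coordinates, whose origin is the TCP and whose axes are the flange's). Camera axes: x right, y down, z forward; pixel columns grow to the right and rows downward; lengths in m; the calibration is good to about 2 mm. A picture is of the moment at which its call begins: read the wrist's pose just before it. camera_model takes no time and is no camera call.
- bot.hand_in(): hands the job in; it is judged then, once.
Trained networks look in the newest picture that a camera, given by its name, has taken for a name from the list of things; names that differ only in an ending like _2 or _b are one class to them, and where a whole thing is asked for, a point or a joint stands for the part that bears it (a point fixed in the world has none). Each returns a list of dicts, best first, with "conf" (0 to 1); they miss things now and then, are a little off and sometimes report something else, mostly with a low value. They report only what shows in the picture. A call takes as long as a camera call. They do not tell look-alikes from the thing itself.
- bot.spot_in(label, camera): "at" ([x, y, z] in m, in the coordinates of the camera as it stood for that picture, good to about 4 mm: the middle of the surface that is visible of it).
- bot.trace(label, camera): "mask" (420x560 bool, what is visible of it).
The state is a dict: "time_s": time; "joint_positions": joint angles; "qvel": joint speeds; "tau": joint torques, N m; "position": TCP position; "tcp_rot": TCP orientation; "force": force on the tool from outside, world axes, zero at the start; "moment": the same for the moment, N m; "opening": opening from 0.0 (shut) to 1.0 (fully open); "grasp_force": force on a finger pad.
Only numpy, scipy, OpenCV 4.12 (cv2) and the standard library are available. Lean on these libraries where they do the work, as an engineer would, in place of code of your own. Each camera call takes 0.05 s, during which the arm holds its last target. There are 200 camera calls.

## Task

Put the sample carrier that stands by the near end of the pipette shelf flat into the reader's bay, swing the steel hook over it until it rests fully home in its catch, and only then press the footswitch pedal under the shelf right down to its stop, hold it there for about a second and let it come fully up again. Leave the bottles, the jar and the tip box standing where they are.

Things in the scene. Friction and masses are not known exactly. Their poses are not given: they have to be found in the camera images.
- carrier: sample carrier: grey plastic block 60 (its x) x 120 (its y) x 45 mm high with ten flat white caps 3 mm proud and, on its middle, an upright fin handle 12 mm thick (x), 50 mm long (y), from 45 to 80 mm above the underside; origin at the centre of its underside; 0.2 to 0.4 kg; starts upright on the bench between the robot and the near end of the shelf, one short end towards it; same either way round
- reader: reader: low white instrument 240 (x) x 250 (y) x 60 mm high, fixed to the bench; x points from its front (robot side) to its back, z up; origin at underside level, mid-width, 25 mm behind its centre (it spans x -145 to +95, y -125 to +125 mm). Along its back (x 38 to 93 mm) a console with display and keys rises to 94 mm. It may be left or right of the shelf
- bay (a point): centre of the floor of the reader's open bay, at reader x -55, y 0 mm, 60 mm above the bench; axes as the reader's. The bay is a shallow recess 74 (x) x 134 mm (y) inside a grey lip 8 mm thick and 10 mm high; the carrier lies in it with its long side along y, 7 mm free on each side
- hook_pivot (a point): vertical hinge axis of the steel hook, on a pillar (18 mm diameter) at the bay's back left: reader x +5, y +45 mm, at the bar's mid height 118 mm above the bench; axes as the reader's
- hook_knob (a point): centre of the top of the hook's knob: upright black cylinder 16 mm in diameter, standing from 5 mm to 45 mm above the hook bar's mid height, 105 mm from the hinge axis. The bar is 135 mm long, 12 mm wide, 10 mm thick, swings level at 113 to 123 mm above the bench, 8 mm above the seated carrier's block
- hook (a joint): angle of the hook, rad: 0 = home, bar lying straight to the reader's front (-x) across the left end of the bay and resting in its catch (a steel pillar with an upright cheek, 128 mm high, at reader x -123, y +42 mm); grows as the bar swings out to the reader's +y (clockwise from above), up to 2.0. Friction (about 1.2 N at the knob) leaves it where it is put; no spring
- stand: white pipette shelf, fixed to the bench: board 90 deep (x -60 to +30 mm) x 220 mm wide, underside 170, top 188 mm above the bench, pipettes on it up to 291 mm high; side panels 10 mm thick at y +-105 mm; x points from front (pedal toe; faces the robot's left) to back; origin on the bench. The board leaves no room for an upright gripper over the pedal: lean the tool, its body to the front
- pedal_hinge (a point): hinge axis (along the stand's y) of the footswitch pedal, at the pedal's back: stand x +60 mm, 35 mm above the bench; axes as the stand's. The footswitch has a dark steel base 110 mm wide, 22 mm high, with a block 58 mm high behind the hinge
- pedal_toe (a point): point on the top face of the black pedal, mid-width, 20 mm behind its front (toe) edge. The pedal is a plate 140 long x 100 wide x 12 mm thick (the hinge axis lies in its mid-plane), sloping up to the front by 0.30 rad at rest; this point is then at stand x -53 mm, 76 mm above the bench. About 12 mm of the toe sticks out in front of the shelf board
- pedal (a joint): angle of the pedal, rad: 0 = fully up, 0.22 = down on its stop (the toe goes down about 27 mm); a spring lifts it, about 3 N at the toe point at rest and 10 N at the stop
- wash_bottle: bystander: white squeeze bottle, 60 mm diameter, 165 mm high; origin at its underside
- reagent_bottle: bystander: amber bottle, 66 mm diameter, 160 mm high; origin at its underside
- tip_box: bystander: box 120 (x) x 80 (y) x 63 mm high; origin at its underside
- jar: bystander: glass jar, 64 mm diameter, 80 mm high; origin at its underside
There are look-alikes about, which are no part of the job. Leave any blue, green or red look-alike of the carrier alone.

How it is judged (in metres and radians):
On the way, in this order (a step that is already met when the one before it is completed fails the run):
1. the carrier lies flat in the reader's bay (x of carrier in the frame of bay between -0.01 and 0.01 m and y of carrier in the frame of bay between -0.01 and 0.01 m and z of carrier in the frame of bay below 0.005 m and angle between carrier's own z axis and vertical below 0.08 rad), for 0.2 s.
2. the hook is home in its catch over the carrier (all of step 1 and value of joint hook below 0.06 rad), for 0.2 s.
3. the pedal is held down on its stop, hook still home (all of step 2 and value of joint pedal above 0.2 rad), for 0.5 s.
At the end, for the whole second after the job is handed in: the carrier is at rest in the bay, within 10 mm of its centre each way, within 5 mm of its floor and tilted less than 0.08 rad; the hook is within 0.06 rad of home; the pedal is up again (below 0.03 rad) (all of step 2 and value of joint pedal below 0.03 rad and linear speed of carrier below 0.02 m/s); the robot touches nothing.
It fails at once if a bystander is pushed more than 30 mm or tipped (distance of any of wash_bottle, reagent_bottle, tip_box, jar from where it was at the start of the episode above 0.03 m or angle between any of wash_bottle, reagent_bottle, tip_box, jar's own z axis and vertical above 0.3 rad).
It fails at once if the pedal is pressed while the hook is open (value of joint pedal above 0.1 rad and value of joint hook above 0.12 rad).
It also fails if it takes over 72 s, if anything falls off the work surface, if the arm or the gripper's body presses on something with over 40 N, if the wrist force passes 120 N, or if a joint passes its speed limit or range.

## Working session

There is one attempt and no reset: what is moved stays moved. The work goes in short steps, Python scripts to look and compute and a tool call to move; the robot and the scene stay as the last step left them, time stands still between calls to the robot, and variables do not carry over. Pictures are saved under pics/ and viewed, at most 10 in all, crops included, and the job is handed in when it is done.

Besides the shell and the picture viewer there is one more tool, called after ">>>" in YAML: its name, and indented under it one key for each argument. move_arm: Moves the arm, as the interface text tells. Its arguments: {"type":"object","properties":{"increments":{"type":"array"}},"required":["increments"]}

```bash
mkdir -p pics; ls; cat > h.py <<'E'
import numpy as np, cv2, json
from rig import bot
def cam(n,st=None):
    m=bot.camera_model(n); K=np.array(m["intrinsics"]); D=np.array(m["D"],float)
    if n=="wrist":
        T=np.eye(4); T[:3,:3]=np.array(st["tcp_rot"]); T[:3,3]=st["position"]
        return K,D,T@np.array(m["tool_from_camera"])
    R=cv2.Rodrigues(np.array(m["rvec"],float))[0]; t=np.array(m["tvec"],float).ravel()
    T=np.eye(4); T[:3,:3]=R.T; T[:3,3]=-R.T@t
    return K,D,T
def cloud(n,depth,st=None):
    K,D,T=cam(n,st); h,w=depth.shape
    u,v=np.meshgrid(np.arange(w),np.arange(h))
    p=cv2.undistortPoints(np.stack([u,v],-1).reshape(-1,1,2).astype(np.float64),K,D).reshape(h,w,2)
    P=np.dstack([p*depth[...,None],depth]); W=P@T[:3,:3].T+T[:3,3]; W[depth<=0]=np.nan
    return W
def save(n,img): cv2.imwrite("pics/"+n+".png",cv2.cvtColor(img,cv2.COLOR_RGB2BGR))
E
python3 - <<'E'
from h import *
st=bot.read_state(); print(st["time_s"],np.round(st["tcp_rot"],3).tolist(),st["position"],st["opening"])
out=[]
for n in ["top","side"]:
    img,d=bot.capture(n); save(n+"0",img); np.savez("%s0.npz"%n,img=img,d=d); W=cloud(n,d)
    K,D,T=cam(n); print(n,"campos",T[:3,3].round(3))
    for l in ["carrier","reader","hook","hook_knob","stand","pedal","wash_bottle","reagent_bottle","tip_box","jar"]:
        r=bot.trace(l,n)
        for q in r[:4]:
            m=q["mask"]; v,u=np.nonzero(m); P=W[m]; P=P[~np.isnan(P[:,0])]
            if len(P): print(l,round(q["conf"],2),len(u),"px",int(u.mean()),int(v.mean()),"med",np.median(P,0).round(3),"lo",np.percentile(P,3,axis=0).round(3),"hi",np.percentile(P,97,axis=0).round(3),"rgb",np.median(img[m],0))
E
```

```text
pics
0.0 [[0.95, 0.312, -0.0], [0.312, -0.95, 0.002], [0.0, -0.002, -1.0]] [ 0.19522373 -0.59295623  0.22157194] 0.9956738640596564
top campos [ 0.459 -0.017  1.258]
carrier 0.86 921 px 397 255 med [ 0.407 -0.353  0.045] lo [ 0.368 -0.411  0.005] hi [ 0.449 -0.3    0.08 ] rgb [ 71. 142.  84.]
carrier 0.8 872 px 348 255 med [ 0.402 -0.209  0.045] lo [ 0.347 -0.249  0.013] hi [ 0.456 -0.175  0.08 ] rgb [117. 117. 115.]
carrier 0.78 841 px 294 270 med [ 0.358 -0.049  0.045] lo [ 0.327 -0.103  0.022] hi [0.385 0.008 0.08 ] rgb [ 69. 101. 162.]
carrier 0.77 1033 px 418 306 med [ 0.258 -0.417  0.045] lo [ 0.199 -0.455  0.011] hi [ 0.313 -0.387  0.079] rgb [151.  51.  48.]
reader 0.98 7110 px 199 184 med [0.607 0.241 0.062] lo [0.489 0.119 0.041] hi [0.715 0.367 0.121] rgb [152. 154. 144.]
reader 0.74 596 px 449 221 med [ 0.508 -0.49   0.101] lo [ 0.482 -0.522  0.005] hi [ 0.536 -0.476  0.143] rgb [106.  101.   96.5]
hook 0.71 278 px 159 174 med [0.624 0.346 0.123] lo [0.606 0.278 0.061] hi [0.645 0.409 0.163] rgb [124.5 122.  120. ]
hook 0.65 3978 px 356 185 med [ 0.599 -0.204  0.187] lo [
[... 2286 characters left out ...]
86 0.123] lo [0.605 0.283 0.119] hi [0.645 0.412 0.162] rgb [144. 141. 141.]
hook_knob 0.55 318 px 193 275 med [0.618 0.38  0.123] lo [0.605 0.278 0.114] hi [0.648 0.412 0.162] rgb [137.5 134.5 134. ]
stand 0.87 3847 px 274 177 med [ 0.595 -0.202  0.128] lo [ 0.494 -0.287  0.009] hi [ 0.711 -0.144  0.274] rgb [123. 124. 116.]
pedal 0.66 371 px 273 193 med [ 0.599 -0.195  0.067] lo [ 0.552 -0.281  0.04 ] hi [ 0.652 -0.142  0.081] rgb [29. 29. 30.]
wash_bottle 0.55 442 px 317 162 med [ 0.506 -0.485  0.068] lo [ 0.481 -0.513  0.004] hi [ 0.538 -0.473  0.142] rgb [140. 135. 132.]
jar 0.71 521 px 281 235 med [0.498 0.029 0.053] lo [ 0.474 -0.007  0.007] hi [0.529 0.041 0.082] rgb [143. 145. 141.]
```

View pics/top0.png

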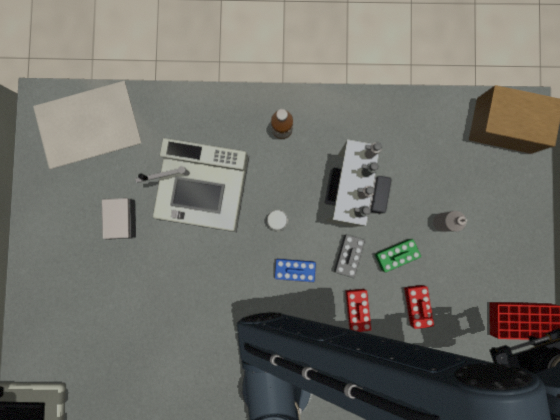

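View pics/side0.png

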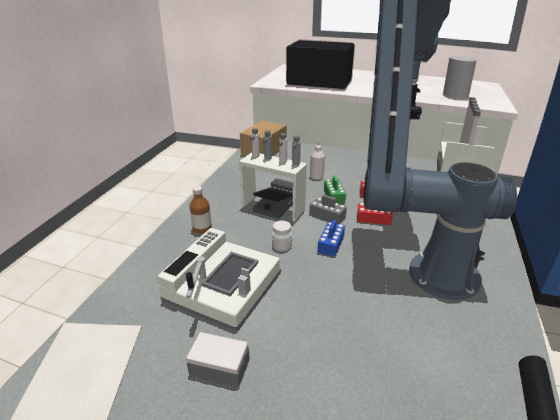

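Top view: up is +x and left is +y. The grey carrier is at px (348,255) and the reader at (200,185), with its hook swung out left. The shelf is at (356,185), with the pedal toe sticking out to the left at (333,184). Blue, green and red look-alikes stand nearby. The side view agrees.

```bash
python3 - <<'E'
from h import *
z=np.load("top0.npz"); img,d=z["img"],z["d"]; W=cloud("top",d)
bot.capture("top")
def best(l,ctr):
    r=bot.trace(l,"top"); return min(r,key=lambda q:np.linalg.norm(np.nanmedian(W[q["mask"]][:,:2],0)-ctr))["mask"]
def rect(P,name):
    r=cv2.minAreaRect((P[:,:2]*1000).astype(np.float32)); b=cv2.boxPoints(r)
    print(name,len(P),"c",np.round(r[0],1),"size",np.round(r[1],1),"ang",round(r[2],1))
m=best("carrier",[.40,-.21]); P=W[m]; 
rect(P[(P[:,2]>.038)&(P[:,2]<.055)],"carrier block"); rect(P[P[:,2]>.065],"fin"); 
m=best("reader",[.6,.24]); P=W[m]; 
rect(P[(P[:,2]>.05)&(P[:,2]<.072)],"reader top"); rect(P[(P[:,2]>.08)&(P[:,2]<.1)],"console")
m=best("hook",[.62,.34]); P=W[m]; rect(P[(P[:,2]>.112)&(P[:,2]<.13)],"bar"); k=P[P[:,2]>.145]; print("knob",np.mean(k,0).round(4),len(k))
m=best("stand",[.6,-.2]); P=W[m]; rect(P[(P[:,2]>.18)&(P[:,2]<.195)],"board")
m=best("pedal",[.61,-.157]); P=W[m]; print("pedal",np.nanmedian(P[P[:,2]>.06],0).round(3)); rect(P[P[:,2]>.06],"toe")
print(bot.read_state()["time_s"])
E
```

```text
carrier block 691 c [ 401.7 -211.8] size [ 60.4 120.1] ang 73.5
fin 84 c [ 401.4 -212.3] size [12.1 49.2] ang 74.1
reader top 4699 c [600.3 243. ] size [247.9 231. ] ang 81.7
console 1552 c [608.6 243.4] size [250.2 225.5] ang 81.6
bar 223 c [625.7 344.1] size [ 18.  144.8] ang 12.9
knob [0.6138 0.3831 0.1591] 36
board 2062 c [ 605.8 -204.2] size [ 90.5 220. ] ang 80.6
pedal [ 0.614 -0.158  0.078]
toe 284 c [ 613.2 -158.1] size [24.9 99.5] ang 80.7
1.4
```

```bash
cat > plan.py <<'E'
import sys; from h import *
def plan(target,yawx=None,n=None,step=40,grip=100,st=None,start=None):
    """rows to reach target TCP (m) with tool-x yaw (deg, tool down); shift taken in axes before the row's turn"""
    st=st or bot.read_state(); R=np.array(st["tcp_rot"]); p=np.array(st["position"]) if start is None else np.array(start)
    d=(np.array(target)-p)*1000
    roll=0
    if yawx is not None:
        y0=np.degrees(np.arctan2(R[1,0],R[0,0])); roll=-np.radians((yawx-y0+180)%360-180)
    n=n or int(max(np.ceil(np.linalg.norm(d)/step),np.ceil(abs(roll)/.12),1)); rows=[]
    for i in range(n):
        s=R.T@d/n; rows.append({"xyz":[round(float(v),1) for v in s],"roll":round(roll/n,4),"grip":grip})
        R=R@cv2.Rodrigues(np.array([0,0,roll/n]))[0]
    for i in range(0,n,5): print(json.dumps(rows[i:i+5]))
def show():
    s=bot.read_state(); R=np.array(s["tcp_rot"]); print(round(s["time_s"],2),np.round(s["position"],4),"yawx",round(np.degrees(np.arctan2(R[1,0],R[0,0])),2),"z",np.round(R[:,2],3),"J",np.round(s["joint_positions"],1),"F",np.round(s["force"],1),"op",round(s["opening"],3),round(s["grasp_force"],1)); return s
E
python3 -c "
from plan import *
show(); plan([.4015,-.212,.18],-16.3)"
```

```text
1.4 [ 0.1953 -0.5937  0.2225] yawx 18.21 z [-0.  0. -1.] J [-82.   30.2  82.1   0.   67.7 -10.2] F [ 0.5  0.2 -0. ] op 0.997 0.0
[{"xyz": [28.6, -27.1, 3.9], "roll": 0.0548, "grip": 100}, {"xyz": [27.1, -28.6, 3.9], "roll": 0.0548, "grip": 100}, {"xyz": [25.5, -30.1, 3.9], "roll": 0.0548, "grip": 100}, {"xyz": [23.8, -31.4, 3.9], "roll": 0.0548, "grip": 100}, {"xyz": [22.1, -32.7, 3.9], "roll": 0.0548, "grip": 100}]
[{"xyz": [20.3, -33.8, 3.9], "roll": 0.0548, "grip": 100}, {"xyz": [18.4, -34.9, 3.9], "roll": 0.0548, "grip": 100}, {"xyz": [16.4, -35.8, 3.9], "roll": 0.0548, "grip": 100}, {"xyz": [14.4, -36.7, 3.9], "roll": 0.0548, "grip": 100}, {"xyz": [12.4, -37.4, 3.9], "roll": 0.0548, "grip": 100}]
[{"xyz": [10.3, -38.1, 3.9], "roll": 0.0548, "grip": 100}]
```

>>> move_arm:
  increments:
    - {"xyz": [28.6,-27.1,4],"roll": 0.055,"grip": 100}
    - {"xyz": [27,-28.6,4],"roll": 0.055,"grip": 100}
    - {"xyz": [25.5,-30,4],"roll": 0.055,"grip": 100}
    - {"xyz": [24,-31.4,4],"roll": 0.055,"grip": 100}
    - {"xyz": [22,-32.7,4],"roll": 0.055,"grip": 100}

```text
time_s: 1.82
position: [0.2896, -0.4189, 0.2025]
tcp_rot: [[0.999, 0.039, 0.0], [0.039, -0.999, -0.0], [0.0, 0.0, -1.0]]
force: [0.6, 0.1, -0.2]
opening: 1.002
grasp_force: 0.0
```

>>> move_arm:
  increments:
    - {"xyz": [20.3,-33.8,4],"roll": 0.055,"grip": 100}
    - {"xyz": [18.4,-35,4],"roll": 0.055,"grip": 100}
    - {"xyz": [16.4,-36,4],"roll": 0.055,"grip": 100}
    - {"xyz": [14.4,-36.7,4],"roll": 0.055,"grip": 100}
    - {"xyz": [12.4,-37.4,4],"roll": 0.055,"grip": 100}

```text
time_s: 2.23
position: [0.3838, -0.2453, 0.1827]
tcp_rot: [[0.972, -0.233, 0.001], [-0.233, -0.972, -0.001], [0.001, 0.0, -1.0]]
force: [1.3, -0.5, -0.1]
opening: 1.001
grasp_force: 0.0
```

>>> move_arm:
  increments:
    - {"xyz": [10,-38,4],"roll": 0.055,"grip": 100}
    - {"xyz": [0,0,0],"roll": 0,"grip": 100}

```text
time_s: 2.4
position: [0.4024, -0.2055, 0.178]
tcp_rot: [[0.96, -0.278, -0.002], [-0.278, -0.96, 0.004], [-0.003, -0.004, -1.0]]
force: [-0.8, 0.9, 0.0]
opening: 1.002
grasp_force: 0.0
```

```bash
python3 -c "
from plan import *
st=show(); img,d=bot.capture('wrist'); save('w1',img); W=cloud('wrist',d,st)
m=(abs(W[...,0]-.4015)<.08)&(abs(W[...,1]+.212)<.08)
for a,b,n in [(.04,.055,'block'),(.068,.09,'fin')]:
    P=W[m&(W[...,2]>a)&(W[...,2]<b)]; 
    if len(P)>5: print(n,len(P),cv2.minAreaRect((P[:,:2]*1000).astype(np.float32)),np.median(P[:,2]))
"
```

```text
2.4 [ 0.4024 -0.2055  0.178 ] yawx -16.17 z [-0.002  0.004 -1.   ] J [-41.4  21.2 108.8   0.2  50.3  64.7] F [-0.8  0.9  0. ] op 1.002 0.0
block 7031 ((402.7519836425781, -213.17892456054688), (60.2327880859375, 118.98490905761719), 74.36773681640625) 0.04517648400148322
fin 867 ((403.4482727050781, -213.1188201904297), (11.727679252624512, 49.37446975708008), 74.43611907958984) 0.07967858007978612
```

>>> move_arm:
  increments:
    - {"xyz": [0,0,35],"roll": 0,"grip": 100}
    - {"xyz": [0,0,35],"roll": 0,"grip": 100}
    - {"xyz": [0,0,20],"roll": 0,"grip": 100}
    - {"xyz": [0,0,0],"roll": 0,"grip": 100}

```text
time_s: 2.78
position: [0.3995, -0.2118, 0.0856]
tcp_rot: [[0.959, -0.284, -0.005], [-0.284, -0.959, 0.004], [-0.006, -0.003, -1.0]]
force: [-0.2, 0.2, -0.0]
opening: 1.002
grasp_force: 0.0
```

```bash
python3 -c "
from plan import *
show(); plan([.4030,-.213,.054],-15.6,n=3)"
```

```text
2.78 [ 0.3995 -0.2118  0.0856] yawx -16.51 z [-0.005  0.004 -1.   ] J [-42.1  31.4 113.2  -0.   35.9  64.4] F [-0.2  0.2 -0. ] op 1.002 0.0
[{"xyz": [1.3, 0.1, 10.5], "roll": -0.0053, "grip": 100}, {"xyz": [1.3, 0.1, 10.5], "roll": -0.0053, "grip": 100}, {"xyz": [1.3, 0.1, 10.5], "roll": -0.0053, "grip": 100}]
```

>>> move_arm:
  increments:
    - {"xyz": [1.3,0,11],"roll": -0.005,"grip": 100}
    - {"xyz": [1.3,0,10],"roll": -0.005,"grip": 100}
    - {"xyz": [1,0,10],"roll": -0.005,"grip": 100}
    - {"xyz": [0,0,0],"roll": 0,"grip": 0}
    - {"xyz": [0,0,0],"roll": 0,"grip": 0}

```text
time_s: 3.2
position: [0.405, -0.2135, 0.0576]
tcp_rot: [[0.963, -0.269, -0.0], [-0.269, -0.963, 0.0], [-0.0, -0.0, -1.0]]
force: [0.3, 0.2, 0.4]
opening: 0.92
grasp_force: 0.0
```

>>> move_arm:
  increments:
    - {"xyz": [0,0,0],"roll": 0,"grip": 0}
    - {"xyz": [0,0,0],"roll": 0,"grip": 0}
    - {"xyz": [0,0,0],"roll": 0,"grip": 0}
    - {"xyz": [0,0,0],"roll": 0,"grip": 0}

```text
time_s: 3.53
position: [0.4052, -0.2133, 0.058]
tcp_rot: [[0.963, -0.269, 0.001], [-0.269, -0.963, -0.001], [0.001, 0.0, -1.0]]
force: [0.2, -0.3, 0.4]
opening: 0.631
grasp_force: 0.0
```

>>> move_arm:
  increments:
    - {"xyz": [0,0,5],"roll": 0,"grip": 0}
    - {"xyz": [0,0,0],"roll": 0,"grip": 0}
    - {"xyz": [0,0,0],"roll": 0,"grip": 0}
    - {"xyz": [0,0,0],"roll": 0,"grip": 0}
    - {"xyz": [0,0,0],"roll": 0,"grip": 0}

```text
time_s: 3.95
position: [0.405, -0.2131, 0.0525]
tcp_rot: [[0.963, -0.269, -0.0], [-0.269, -0.963, 0.0], [-0.0, -0.0, -1.0]]
force: [0.3, -0.2, -0.4]
opening: 0.249
grasp_force: 0.0
```

>>> move_arm:
  increments:
    - {"xyz": [0,0,0],"roll": 0,"grip": 0}
    - {"xyz": [0,0,0],"roll": 0,"grip": 0}
    - {"xyz": [0,0,0],"roll": 0,"grip": 0}

```text
time_s: 4.2
position: [0.4049, -0.2131, 0.0524]
tcp_rot: [[0.963, -0.269, -0.0], [-0.269, -0.963, 0.0], [-0.0, -0.0, -1.0]]
force: [-0.9, 0.1, -2.2]
opening: 0.135
grasp_force: 29.9
```

```bash
python3 -c "
from plan import *
show()"
```

```text
4.2 [ 0.4049 -0.2131  0.0524] yawx -15.6 z [-0.  0. -1.] J [-41.8  35.5 113.7   0.   30.8  63.8] F [-0.9  0.1 -2.2] op 0.135 29.9
```

>>> move_arm:
  increments:
    - {"xyz": [0,0,-20],"roll": 0,"grip": 0}
    - {"xyz": [0,0,-38],"roll": 0,"grip": 0}
    - {"xyz": [0,0,-40],"roll": 0,"grip": 0}
    - {"xyz": [0,0,-40],"roll": 0,"grip": 0}
    - {"xyz": [0,0,-40],"roll": 0,"grip": 0}

```text
time_s: 4.62
position: [0.4041, -0.2124, 0.232]
tcp_rot: [[0.963, -0.269, -0.001], [-0.269, -0.963, 0.001], [-0.002, -0.001, -1.0]]
force: [0.4, -0.8, -2.1]
opening: 0.136
grasp_force: 29.9
```

```bash
python3 -c "
from plan import *
s=show(); plan([.5705,.246,.25],81.7,grip=0,start=[.405,-.213,.230])"
```

```text
4.62 [ 0.4041 -0.2124  0.232 ] yawx -15.6 z [-0.001  0.001 -1.   ] J [-41.8  16.5 104.6   0.   58.9  63.8] F [ 0.4 -0.8 -2.1] op 0.136 29.9
[{"xyz": [2.4, -32.4, -1.3], "roll": -0.1132, "grip": 0}, {"xyz": [6.0, -32.0, -1.3], "roll": -0.1132, "grip": 0}, {"xyz": [9.6, -31.1, -1.3], "roll": -0.1132, "grip": 0}, {"xyz": [13.1, -29.8, -1.3], "roll": -0.1132, "grip": 0}, {"xyz": [16.3, -28.1, -1.3], "roll": -0.1132, "grip": 0}]
[{"xyz": [19.4, -26.1, -1.3], "roll": -0.1132, "grip": 0}, {"xyz": [22.2, -23.7, -1.3], "roll": -0.1132, "grip": 0}, {"xyz": [24.8, -21.1, -1.3], "roll": -0.1132, "grip": 0}, {"xyz": [27.0, -18.1, -1.3], "roll": -0.1132, "grip": 0}, {"xyz": [28.9, -15.0, -1.3], "roll": -0.1132, "grip": 0}]
[{"xyz": [30.4, -11.6, -1.3], "roll": -0.1132, "grip": 0}, {"xyz": [31.5, -8.1, -1.3], "roll": -0.1132, "grip": 0}, {"xyz": [32.2, -4.5, -1.3], "roll": -0.1132, "grip": 0}, {"xyz": [32.5, -0.8, -1.3], "roll": -0.1132, "grip": 0}, {"xyz": [32.4, 2.9, -1.3], "roll": -0.1132, "grip": 0}]
```

>>> move_arm:
  increments:
    - {"xyz": [2.4,-32.4,-1.3],"roll": -0.113,"grip": 0}
    - {"xyz": [6,-32,-1.3],"roll": -0.113,"grip": 0}
    - {"xyz": [9.6,-31,-1.3],"roll": -0.113,"grip": 0}
    - {"xyz": [13,-29.8,-1.3],"roll": -0.113,"grip": 0}
    - {"xyz": [16.3,-28,-1.3],"roll": -0.113,"grip": 0}

```text
time_s: 5.03
position: [0.4595, -0.0587, 0.2369]
tcp_rot: [[0.956, 0.293, -0.001], [0.293, -0.956, 0.0], [-0.001, -0.001, -1.0]]
force: [0.8, -0.7, -3.6]
opening: 0.133
grasp_force: 30.0
```

>>> move_arm:
  increments:
    - {"xyz": [19.4,-26,-1.3],"roll": -0.113,"grip": 0}
    - {"xyz": [22.2,-23.7,-1.3],"roll": -0.113,"grip": 0}
    - {"xyz": [24.8,-21,-1.3],"roll": -0.113,"grip": 0}
    - {"xyz": [27,-18,-1.3],"roll": -0.113,"grip": 0}
    - {"xyz": [29,-15,-1.3],"roll": -0.113,"grip": 0}

```text
time_s: 5.45
position: [0.515, 0.0941, 0.243]
tcp_rot: [[0.65, 0.76, -0.002], [0.76, -0.65, 0.0], [-0.001, -0.001, -1.0]]
force: [-0.2, -0.5, -2.3]
opening: 0.139
grasp_force: 30.0
```

>>> move_arm:
  increments:
    - {"xyz": [30.4,-11.6,-1.3],"roll": -0.113,"grip": 0}
    - {"xyz": [31.5,-8,-1.3],"roll": -0.113,"grip": 0}
    - {"xyz": [32,-4.5,-1.3],"roll": -0.113,"grip": 0}
    - {"xyz": [32.5,-0.8,-1.3],"roll": -0.113,"grip": 0}
    - {"xyz": [32.4,3,-1.3],"roll": -0.113,"grip": 0}

```text
time_s: 5.87
position: [0.5706, 0.2464, 0.2492]
tcp_rot: [[0.142, 0.99, -0.002], [0.99, -0.142, -0.001], [-0.001, -0.002, -1.0]]
force: [0.7, -1.5, -2.6]
opening: 0.134
grasp_force: 30.0
```

>>> move_arm:
  increments:
    - {"xyz": [0,0,0],"roll": 0,"grip": 0}
    - {"xyz": [0,0,0],"roll": 0,"grip": 0}

```text
time_s: 6.03
position: [0.5706, 0.2463, 0.2489]
tcp_rot: [[0.145, 0.989, -0.002], [0.989, -0.145, -0.001], [-0.001, -0.002, -1.0]]
force: [1.2, -0.4, -1.8]
opening: 0.132
grasp_force: 30.0
```

```bash
python3 -c "
from plan import *
s=show(); img,d=bot.capture('wrist'); save('w2',img); np.savez('w2.npz',img=img,d=d,R=s['tcp_rot'],p=s['position'])"
```

```text
6.03 [0.5706 0.2463 0.2489] yawx 81.65 z [-0.002 -0.001 -1.   ] J [13.1 28.4 80.8 -0.  70.9 21.4] F [ 1.2 -0.4 -1.8] op 0.132 30.0
```

View pics/w2.png

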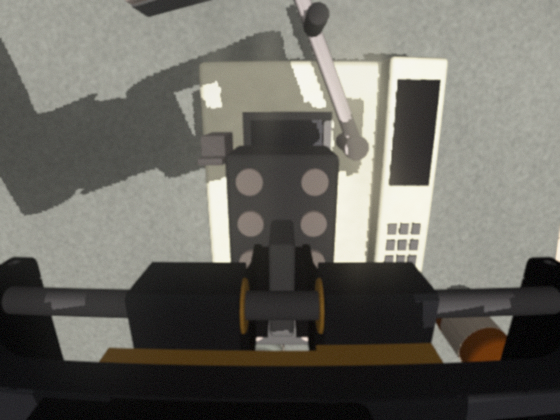

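Wrist view: the carrier hangs over the bay at about (282,230). The catch is at (215,147), the hook pivot at (355,147) and the knob at (316,18). Next I measure the carrier relative to the reader in this view.

```bash
python3 -c "
from h import *
z=np.load('w2.npz'); d=z['d']; st=dict(tcp_rot=z['R'],position=z['p']); W=cloud('wrist',d,st)
v,u=np.mgrid[:420,:560]
X=W[...,0];Y=W[...,1];Z=W[...,2]
ok=~np.isnan(Z)
def rect(m,n):
    P=W[m]; r=cv2.minAreaRect((P[:,:2]*1000).astype(np.float32)); print(n,len(P),np.round(r[0],1),np.round(r[1],1),round(r[2],2),'z',np.round(np.median(P[:,2]),4))
r=np.hypot(X-z['p'][0],Y-z['p'][1])
rect(ok&(Z>.2)&(Z<.255)&(v<250)&(u>225)&(u<345)&(v>145),'carrier blk')
rect(ok&(Z>.275)&(Z<.285)&(v>200)&(v<262)&(u>265)&(u<298),'fin')
rect(ok&(Z>.085)&(Z<.1)&(u>375),'console top')
rect(ok&(Z>.05)&(Z<.066)&(v<262),'reader top')
rect(ok&(Z>.118)&(Z<.135)&(u<240),'catch')
rect(ok&(Z>.117)&(Z<.128)&(u>260),'bar')
m=ok&(Z>.155)&(Z<.17)&(v<60)&(u>280); rect(m,'knob')
# edges in frame at yaw -8.3
a=np.radians(-8.3); ex=np.array([np.cos(a),np.sin(a)]); ey=np.array([-ex[1],ex[0]])
Q=W[...,:2]*1000
rx=Q@ex; ry=Q@ey
t=ok&(Z>.05)&(Z<.064)&(v<262)
print('front edge',np.percentile(rx[t],[0.2,1,3]),'left edge',np.percentile(ry[t],[97,99,99.8]))
c=ok&(Z>.085)&(Z<.1)&(u>375)
print('console x',np.percentile(rx[c],[.5,2,98,99.5]),'y max',np.percentile(ry[c],[99,99.8]))
print('tcp',(z['p'][:2]*1000)@ex,(z['p'][:2]*1000)@ey)
b=ok&(Z>.2)&(Z<.255)&(v<250)&(u>225)&(u<345)&(v>145)
print('carrier x',np.percentile(rx[b],[.5,2,98,99.5]),'y max',np.percentile(ry[b],[98,99.5]))
"
```

```text
carrier blk 10724 [574.7 277.3] [54.9 60.5] 81.64 z 0.2418
fin 456 [572.9 265.4] [ 9.5 11.3] 81.53 z 0.2766
console top 11912 [717.9 173.6] [123.  370.8] 13.75 z 0.095
reader top 17682 [551.2 296.4] [281.4 253.3] 81.77 z 0.0601
catch 192 [513.8 291.3] [ 5.6 20.9] 84.05 z 0.1277
bar 2306 [685.3 208.1] [ 38.4 431.5] 24.53 z 0.1231
knob 491 [615.4 384.9] [15.6 15.4] 14.56 z 0.1627
front edge [385.04199754 445.55873069 448.15104876] left edge [449.51063025 451.82540834 510.83063669]
console x [626.47246589 626.95944365 768.83445538 789.3638406 ] y max [451.12835673 452.86114066]
tcp 529.069992301804 326.13765753940686
carrier x [499.2757149  500.28918661 557.08140162 558.19929328] y max [384.60076875 384.69365452]
```

```bash
python3 -c "
from h import *
z=np.load('w2.npz'); d=z['d']; st=dict(tcp_rot=z['R'],position=z['p']); W=cloud('wrist',d,st); Z=W[...,2]
a=np.radians(-8.3); ex=np.array([np.cos(a),np.sin(a)]); ey=np.array([-ex[1],ex[0]])
rx=W[...,:2]@ex*1000; ry=W[...,:2]@ey*1000
for v in (75,90,105,125,160,180,210,240):
    t=np.nonzero((Z[v]>.055)&(Z[v]<.066)&(np.arange(560)<240))[0]; c=np.nonzero((Z[v]>.085)&(Z[v]<.1)&(np.arange(560)>360)&(np.arange(560)<450))[0]
    print(v,'front',rx[v,t[0]].round(1) if len(t) else None,'console',rx[v,c[[0,-1]]].round(1) if len(c) else None)
L=(Z>.066)&(Z<.076)&(np.mgrid[:420,:560][0]<260)&(np.mgrid[:420,:560][1]<345)
print('lip',L.sum(),np.percentile(rx[L],[1,5,95,99]),np.percentile(ry[L],[1,5,95,99]))
print(np.round(rx[118,235:345:4],0),np.round(Z[118,235:345:4]*1000)); print(np.round(rx[135,235:345:4],0),np.round(Z[135,235:345:4]*1000))
P=(Z>.116)&(Z<.14)&(np.mgrid[:420,:560][1]>285)&(np.mgrid[:420,:560][1]<375)&(np.mgrid[:420,:560][0]<165)
Q=np.c_[rx[P],ry[P]]; r=cv2.minAreaRect(Q.astype(np.float32)); print(r, 'low end', Q[Q[:,1]<Q[:,1].min()+18].mean(0), Q[:,1].min(),Q[:,0].max()); 
"
```

```text
75 front 446.2 console [626.6 681. ]
90 front 445.1 console [626.6 680.3]
105 front 444.7 console [627.2 679.8]
125 front 446.0 console [626.9 679.2]
160 front None console [626.7 679.5]
180 front 445.7 console [626.7 679.5]
210 front 445.2 console [626.7 679.7]
240 front 444.6 console [626.6 679.9]
lip 1223 [476.39714602 489.28621946 578.18713627 586.3930677 ] [367.74664422 371.77504889 402.49604772 402.61525048]
[480. 485. 490. 494. 498. 502. 506. 510. 514. 518. 522. 526. 530. 534.
 538. 542. 546. 550. 554. 558. 562. 566. 570. 574. 578. 584. 578. 581.] [ 60.  61.  70.  72.  68.  71.  70.  69.  69.  69.  70.  70.  70.  71.
  69.  70.  71.  71.  71.  70.  71.  70.  71.  71.  69.  61. 123. 122.]
[480. 484. 489. 493. 497. 501. 505. 509. 513. 518. 522. 526. 530. 534.
 538. 543. 547. 551. 555. 559. 564. 568. 571. 575. 579. 584. 588. 589.] [61. 59. 69. 70. 61. 61. 63. 62. 62. 61. 62. 62. 61. 61. 61. 63. 60. 61.
 62. 61. 61. 61. 66. 71. 71. 61. 67. 80.]
((572.3931274414062, 428.6019592285156), (21.00030517578125, 140.6771697998047), 20.873762130737305) low end [593.15963972 372.24060283] 362.61179608748245 603.9032346838342
```

>>> move_arm:
  increments:
    - {"xyz": [2.5,4.5,30],"roll": 0,"grip": 0}
    - {"xyz": [0,0,40],"roll": 0,"grip": 0}
    - {"xyz": [0,0,35],"roll": 0,"grip": 0}
    - {"xyz": [0,0,14],"roll": 0,"grip": 0}
    - {"xyz": [0,0,0],"roll": 0,"grip": 0}

```text
time_s: 6.5
position: [0.5717, 0.2441, 0.1262]
tcp_rot: [[0.15, 0.989, -0.012], [0.989, -0.15, -0.003], [-0.005, -0.011, -1.0]]
force: [-0.2, 0.2, -2.5]
opening: 0.136
grasp_force: 30.0
```

>>> move_arm:
  increments:
    - {"xyz": [0,0,0],"roll": 0,"grip": 0}

```text
time_s: 6.58
position: [0.5753, 0.2453, 0.1303]
tcp_rot: [[0.149, 0.989, -0.003], [0.989, -0.149, -0.001], [-0.001, -0.003, -1.0]]
force: [0.2, 0.1, -1.3]
opening: 0.136
grasp_force: 30.0
```

```bash
python3 -c "
from plan import *
s=show(); img,d=bot.capture('wrist'); save('w3',img); W=cloud('wrist',d,s); Z=W[...,2]
a=np.radians(-8.3); ex=np.array([np.cos(a),np.sin(a)]); ey=np.array([-ex[1],ex[0]])
rx=W[...,:2]@ex*1000; ry=W[...,:2]@ey*1000
print('tcp',np.array(s['position'])[:2]@ex*1000,np.array(s['position'])[:2]@ey*1000)
V,U=np.mgrid[:420,:560]
b=(Z>.105)&(Z<.128)&(V<262)&(U>200)&(U<365)&(ry<392)
print('blk',b.sum(),np.percentile(rx[b],[.5,2,98,99.5]),np.percentile(ry[b],[98,99.5]))
L=(Z>.066)&(Z<.075)&(V<262)
print('lip',L.sum(),np.percentile(rx[L],[1,3,97,99]),np.percentile(ry[L],[97,99]))
t=(V<262)&(Z>.085)&(Z<.1)&(rx>600); print('console',np.percentile(rx[t],[.5,2]))
"
```

```text
6.58 [0.5753 0.2453 0.1303] yawx 81.41 z [-0.003 -0.001 -1.   ] J [12.9 36.7 86.5 -0.  57.  21.5] F [ 0.2  0.1 -1.3] op 0.136 30.0
tcp 533.8195374520024 325.7384530755951
blk 10628 [503.9120652  504.91108794 562.06999468 563.07573803] [384.12462919 384.3057817 ]
lip 5808 [476.27440218 477.33329686 627.22550344 627.47552825] [433.34037987 445.30692598]
console [626.34005635 626.6842037 ]
```

View pics/w3.png

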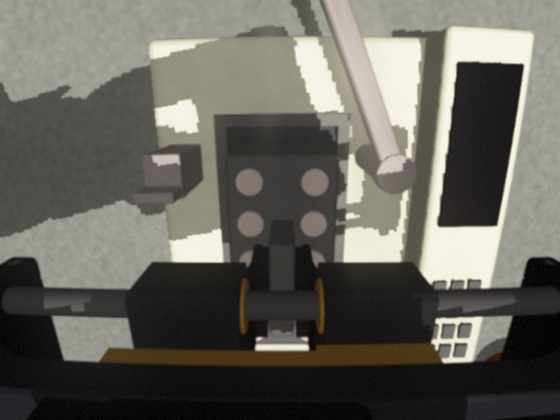

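The carrier sits centred between the lip's long sides, and the long-axis shift still needs about +3 mm. Shifting it, then lowering.

>>> move_arm:
  increments:
    - {"xyz": [3,0,3],"roll": -0.004,"grip": 0}
    - {"xyz": [0,0,5],"roll": 0,"grip": 0}
    - {"xyz": [0,0,5],"roll": 0,"grip": 0}
    - {"xyz": [0,0,3],"roll": 0,"grip": 0}
    - {"xyz": [0,0,0],"roll": 0,"grip": 0}

```text
time_s: 7.05
position: [0.5759, 0.2496, 0.1145]
tcp_rot: [[0.143, 0.99, -0.001], [0.99, -0.143, -0.0], [-0.001, -0.001, -1.0]]
force: [0.1, 0.9, -2.3]
opening: 0.137
grasp_force: 30.0
```

>>> move_arm:
  increments:
    - {"xyz": [0,0,1],"roll": 0,"grip": 0}
    - {"xyz": [0,0,0],"roll": 0,"grip": 0}

```text
time_s: 7.22
position: [0.5765, 0.2497, 0.114]
tcp_rot: [[0.143, 0.99, -0.0], [0.99, -0.143, 0.0], [0.0, -0.0, -1.0]]
force: [-1.2, -0.0, -1.4]
opening: 0.134
grasp_force: 30.0
```

```bash
python3 -c "
from plan import *
s=show()"
```

```text
7.22 [0.5765 0.2497 0.114 ] yawx 81.75 z [-0.  0. -1.] J [13.2 38.1 86.8  0.  55.1 21.5] F [-1.2 -0.  -1.4] op 0.134 30.0
```

>>> move_arm:
  increments:
    - {"xyz": [-1,0,1.5],"roll": 0,"grip": 0}
    - {"xyz": [0,0,0.5],"roll": 0,"grip": 0}
    - {"xyz": [0,0,0],"roll": 0,"grip": 45}
    - {"xyz": [0,0,0],"roll": 0,"grip": 45}
    - {"xyz": [0,0,0],"roll": 0,"grip": 45}

```text
time_s: 7.63
position: [0.5767, 0.2488, 0.1124]
tcp_rot: [[0.144, 0.99, 0.001], [0.99, -0.144, 0.0], [0.0, 0.001, -1.0]]
force: [-0.2, -0.2, 0.3]
opening: 0.286
grasp_force: 0.0
```

>>> move_arm:
  increments:
    - {"xyz": [0,0,0],"roll": 0,"grip": 45}
    - {"xyz": [0,0,0],"roll": 0,"grip": 45}

```text
time_s: 7.8
position: [0.5765, 0.2487, 0.1122]
tcp_rot: [[0.143, 0.99, 0.0], [0.99, -0.143, 0.0], [0.0, 0.0, -1.0]]
force: [0.4, 0.2, 0.3]
opening: 0.409
grasp_force: 0.0
```

>>> move_arm:
  increments:
    - {"xyz": [0,0,-25],"roll": 0,"grip": 50}
    - {"xyz": [0,0,-40],"roll": 0,"grip": 50}
    - {"xyz": [0,0,-40],"roll": 0,"grip": 50}
    - {"xyz": [0,0,-10],"roll": 0,"grip": 50}
    - {"xyz": [0,0,0],"roll": 0,"grip": 50}

```text
time_s: 8.22
position: [0.5791, 0.2495, 0.2318]
tcp_rot: [[0.143, 0.99, 0.01], [0.99, -0.143, 0.002], [0.004, 0.009, -1.0]]
force: [1.2, 0.0, -0.2]
opening: 0.501
grasp_force: 0.0
```

```bash
python3 -c "
from plan import *
s=show(); img,d=bot.capture('wrist'); save('w4',img); W=cloud('wrist',d,s); Z=W[...,2]
a=np.radians(-8.3); ex=np.array([np.cos(a),np.sin(a)]); ey=np.array([-ex[1],ex[0]])
rx=W[...,:2]@ex*1000; ry=W[...,:2]@ey*1000
V,U=np.mgrid[:420,:560]
b=(Z>.1)&(Z<.111)&(V<262)&(rx>490)&(rx<580)&(ry<400)
print('blk',b.sum(),np.percentile(rx[b],[.5,2,98,99.5]),np.percentile(ry[b],[98,99.5]),np.median(Z[b]))
L=(Z>.066)&(Z<.076)&(V<262)&(rx>480)&(rx<585)
print('lip',L.sum(),np.percentile(rx[L],[1,5,95,99]),np.percentile(ry[L],[95,99]))
K=(Z>.155)&(Z<.17)&(ry>400); P=W[K]; print('knob',K.sum(),P.mean(0)); print(cv2.minAreaRect((P[:,:2]*1000).astype(np.float32)))
"
```

```text
8.22 [0.5791 0.2495 0.2318] yawx 81.76 z [ 0.01   0.002 -1.   ] J [13.2 29.9 81.1  0.  68.4 21.4] F [ 1.2  0.  -0.2] op 0.501 0.0
blk 7177 [504.6547877  505.61639197 563.04130035 563.99494689] [385.60281318 386.94159182] 0.10528990415069145
lip 2990 [488.98251849 489.83666456 577.89623342 578.76633287] [401.38884027 402.35200859]
knob 534 [0.61521712 0.3846055  0.16232237]
((615.4078979492188, 385.0168151855469), (15.392643928527832, 15.031325340270996), 61.214271545410156)
```

View pics/w4.png

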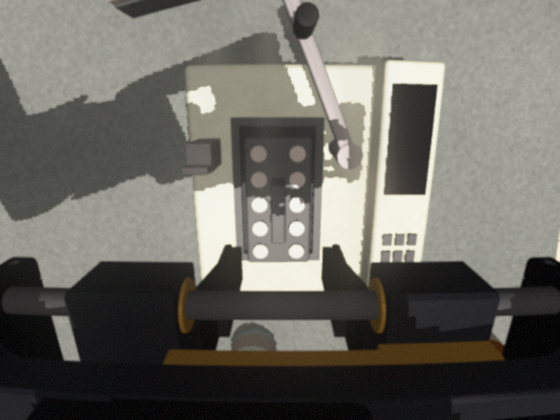

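Carrier is flat in the bay: block centred within about 1 mm of the lip, top at 0.105 m. The hook knob is at (305,20) in the image, world (0.615, 0.385). Next I grip the knob.

>>> move_arm:
  increments:
    - {"xyz": [25,4,0],"roll": 0,"grip": 50}
    - {"xyz": [38,5,0],"roll": 0,"grip": 50}
    - {"xyz": [38,5,0],"roll": 0,"grip": 50}
    - {"xyz": [30,4,0],"roll": 0,"grip": 50}
    - {"xyz": [9,1,0],"roll": 0,"grip": 50}

```text
time_s: 8.68
position: [0.6144, 0.3884, 0.2234]
tcp_rot: [[0.141, 0.99, -0.003], [0.99, -0.141, 0.001], [0.0, -0.003, -1.0]]
force: [0.3, -1.2, 0.1]
opening: 0.499
grasp_force: 0.0
```

>>> move_arm:
  increments:
    - {"xyz": [0,0,0],"roll": 0,"grip": 50}
    - {"xyz": [0,0,10],"roll": 0,"grip": 50}
    - {"xyz": [0,0,10],"roll": 0,"grip": 50}
    - {"xyz": [0,0,10],"roll": 0,"grip": 50}

```text
time_s: 9.02
position: [0.6145, 0.3824, 0.1951]
tcp_rot: [[0.145, 0.989, -0.003], [0.989, -0.145, -0.002], [-0.002, -0.002, -1.0]]
force: [0.2, 0.3, -0.6]
opening: 0.5
grasp_force: 0.0
```

```bash
python3 -c "
from plan import *
s=show(); plan([.6153,.3848,.133],n=3)"
```

```text
9.02 [0.6145 0.3824 0.1951] yawx 81.66 z [-0.003 -0.002 -1.   ] J [23.1 39.8 67.5 -0.  72.9 31.4] F [ 0.2  0.3 -0.6] op 0.5 0.0
[{"xyz": [0.9, 0.2, 20.7], "roll": 0.0, "grip": 100}, {"xyz": [0.9, 0.2, 20.7], "roll": 0.0, "grip": 100}, {"xyz": [0.9, 0.2, 20.7], "roll": 0.0, "grip": 100}]
```

>>> move_arm:
  increments:
    - {"xyz": [1,0.2,20],"roll": 0,"grip": 50}
    - {"xyz": [0.5,0.2,20],"roll": 0,"grip": 50}
    - {"xyz": [0.5,0,20],"roll": 0,"grip": 50}
    - {"xyz": [0,0,2],"roll": 0,"grip": 0}
    - {"xyz": [0,0,0],"roll": 0,"grip": 0}

```text
time_s: 9.43
position: [0.6144, 0.3845, 0.1324]
tcp_rot: [[0.145, 0.989, -0.005], [0.989, -0.145, -0.002], [-0.003, -0.005, -1.0]]
force: [-0.9, 0.5, -0.7]
opening: 0.422
grasp_force: 0.0
```

>>> move_arm:
  increments:
    - {"xyz": [0,0,0],"roll": 0,"grip": 0}
    - {"xyz": [0,0,0],"roll": 0,"grip": 0}
    - {"xyz": [0,0,0],"roll": 0,"grip": 0}
    - {"xyz": [0,0,0],"roll": 0,"grip": 0}
    - {"xyz": [0,0,0],"roll": 0,"grip": 0}

```text
time_s: 9.85
position: [0.6167, 0.3868, 0.1367]
tcp_rot: [[0.144, 0.99, 0.002], [0.99, -0.144, 0.001], [0.001, 0.002, -1.0]]
force: [0.2, -1.0, 3.2]
opening: 0.173
grasp_force: 30.0
```

```bash
python3 -c "
from plan import *
s=show()
p=np.array(s['position'])[:2]*1000; a=np.radians(-8.3); ex=np.array([np.cos(a),np.sin(a)]); ey=np.array([-ex[1],ex[0]])
piv=593.7*ex+372.4*ey; k=p-piv; print('dist',np.linalg.norm(k)); a0=np.arctan2(k@ey,-k@ex); print('ang',a0)
R=np.array(s['tcp_rot'])[:2,:2]; r=105.
for n,aa in [(13,np.linspace(a0,-0.01,14))]:
    q=[p]+[piv+r*(-np.cos(t)*ex+np.sin(t)*ey) for t in aa[1:]]
    for i in range(13): print(np.round(R.T@(q[i+1]-q[i]),1).tolist())
"
```

```text
9.85 [0.6167 0.3868 0.1367] yawx 81.75 z [ 0.002  0.001 -1.   ] J [23.3 43.4 69.9 -0.  66.6 31.6] F [ 0.2 -1.   3.2] op 0.173 30.0
dist 106.84345231542902
ang 1.194230217426124
[-5.7, -8.2]
[-4.8, -8.5]
[-5.5, -8.0]
[-6.3, -7.4]
[-6.9, -6.8]
[-7.5, -6.2]
[-8.1, -5.4]
[-8.5, -4.7]
[-8.9, -3.9]
[-9.2, -3.0]
[-9.5, -2.1]
[-9.6, -1.3]
[-9.7, -0.4]
```

>>> move_arm:
  increments:
    - {"xyz": [-5.3,-8.2,0],"roll": 0,"grip": 0}
    - {"xyz": [-4.8,-8.5,0],"roll": 0,"grip": 0}
    - {"xyz": [-5.5,-8,0],"roll": 0,"grip": 0}
    - {"xyz": [-6.3,-7.4,0],"roll": 0,"grip": 0}
    - {"xyz": [-7,-6.8,0],"roll": 0,"grip": 0}

```text
time_s: 10.27
position: [0.5765, 0.3648, 0.137]
tcp_rot: [[0.141, 0.99, 0.009], [0.99, -0.141, 0.003], [0.005, 0.009, -1.0]]
force: [4.3, 1.3, -1.0]
opening: 0.177
grasp_force: 29.9
```

>>> move_arm:
  increments:
    - {"xyz": [-7.5,-6.2,0],"roll": 0,"grip": 0}
    - {"xyz": [-8,-5.4,0],"roll": 0,"grip": 0}
    - {"xyz": [-8.5,-4.7,0],"roll": 0,"grip": 0}
    - {"xyz": [-9,-4,0],"roll": 0,"grip": 0}
    - {"xyz": [-9.2,-3,0],"roll": 0,"grip": 0}

```text
time_s: 10.68
position: [0.5468, 0.3261, 0.1371]
tcp_rot: [[0.142, 0.99, 0.008], [0.99, -0.142, 0.003], [0.004, 0.007, -1.0]]
force: [5.2, 3.0, 5.1]
opening: 0.174
grasp_force: 30.0
```

```bash
python3 -c "
from plan import *
s=show()
p=np.array(s['position'])[:2]*1000; a=np.radians(-8.3); ex=np.array([np.cos(a),np.sin(a)]); ey=np.array([-ex[1],ex[0]])
piv=593.7*ex+372.4*ey; k=p-piv; print('dist',np.linalg.norm(k),'ang',np.arctan2(k@ey,-k@ex))
R=np.array(s['tcp_rot'])[:2,:2]; print('to home, tool',R.T@(piv-105*ex-p))"
```

```text
10.68 [0.5468 0.3261 0.1371] yawx 81.82 z [ 0.008  0.003 -1.   ] J [20.8 36.7 85.1  0.  57.8 28.9] F [5.2 3.  5.1] op 0.174 30.0
dist 103.84481403712131 ang 0.2849983294684942
to home, tool [-29.18500828  -5.40440063]
```

>>> move_arm:
  increments:
    - {"xyz": [-9.5,-2.1,0],"roll": 0,"grip": 0}
    - {"xyz": [-9.6,-1.3,0],"roll": 0,"grip": 0}
    - {"xyz": [-8,-0.4,0],"roll": 0,"grip": 0}
    - {"xyz": [-3,0,0],"roll": 0,"grip": 0}
    - {"xyz": [0,0,0],"roll": 0,"grip": 0}

```text
time_s: 11.1
position: [0.5375, 0.2955, 0.137]
tcp_rot: [[0.144, 0.99, 0.004], [0.99, -0.144, 0.001], [0.002, 0.004, -1.0]]
force: [1.3, 1.0, 8.0]
opening: 0.172
grasp_force: 30.0
```

```bash
python3 -c "
from plan import *
s=show()
p=np.array(s['position'])[:2]*1000; a=np.radians(-8.3); ex=np.array([np.cos(a),np.sin(a)]); ey=np.array([-ex[1],ex[0]])
piv=593.7*ex+372.4*ey; k=p-piv; print('dist',np.linalg.norm(k),'ang',np.arctan2(k@ey,-k@ex))
R=np.array(s['tcp_rot'])[:2,:2]; print('to home, tool',R.T@(piv-105*ex-p))"
```

```text
11.1 [0.5375 0.2955 0.137 ] yawx 81.72 z [ 0.004  0.001 -1.   ] J [18.4 35.2 88.4  0.  56.1 26.6] F [1.3 1.  8. ] op 0.172 30.0
dist 104.51490203619012 ang -0.02324380539939842
to home, tool [ 2.42923571 -0.51270447]
```

>>> move_arm:
  increments:
    - {"xyz": [-2,0,0],"roll": 0,"grip": 0}
    - {"xyz": [-2,0,0],"roll": 0,"grip": 0}
    - {"xyz": [0,0,0],"roll": 0,"grip": 0}

```text
time_s: 11.35
position: [0.5371, 0.2929, 0.137]
tcp_rot: [[0.144, 0.99, 0.005], [0.99, -0.144, 0.004], [0.004, 0.004, -1.0]]
force: [1.6, 4.6, 6.5]
opening: 0.172
grasp_force: 30.0
```

>>> move_arm:
  increments:
    - {"xyz": [-3,0,0],"roll": 0,"grip": 0}
    - {"xyz": [0,0,0],"roll": 0,"grip": 0}
    - {"xyz": [0,0,0],"roll": 0,"grip": 0}

```text
time_s: 11.6
position: [0.5372, 0.2927, 0.137]
tcp_rot: [[0.145, 0.989, 0.006], [0.989, -0.145, 0.009], [0.009, 0.005, -1.0]]
force: [3.3, 11.4, 4.0]
opening: 0.176
grasp_force: 30.0
```

>>> move_arm:
  increments:
    - {"xyz": [0,0,0],"roll": 0,"grip": 50}
    - {"xyz": [0,0,0],"roll": 0,"grip": 50}
    - {"xyz": [0,0,0],"roll": 0,"grip": 50}
    - {"xyz": [0,0,0],"roll": 0,"grip": 50}
    - {"xyz": [0,0,0],"roll": 0,"grip": 50}

```text
time_s: 12.02
position: [0.5342, 0.288, 0.1344]
tcp_rot: [[0.144, 0.99, -0.003], [0.99, -0.144, -0.001], [-0.001, -0.002, -1.0]]
force: [0.3, -0.2, 0.3]
opening: 0.453
grasp_force: 0.0
```

>>> move_arm:
  increments:
    - {"xyz": [0,0,-20],"roll": 0,"grip": 50}
    - {"xyz": [0,0,-40],"roll": 0,"grip": 50}
    - {"xyz": [0,0,-40],"roll": 0,"grip": 50}
    - {"xyz": [-20,0,-30],"roll": 0,"grip": 50}
    - {"xyz": [-30,0,-30],"roll": 0,"grip": 0}

```text
time_s: 12.43
position: [0.5281, 0.2408, 0.2962]
tcp_rot: [[0.141, 0.99, 0.001], [0.99, -0.141, 0.001], [0.001, 0.001, -1.0]]
force: [0.7, -0.9, -0.7]
opening: 0.471
grasp_force: 0.0
```

>>> move_arm:
  increments:
    - {"xyz": [-20,0,0],"roll": 0,"grip": 0}
    - {"xyz": [0,0,0],"roll": 0,"grip": 0}
    - {"xyz": [0,0,0],"roll": 0,"grip": 0}

```text
time_s: 12.68
position: [0.5247, 0.2192, 0.2946]
tcp_rot: [[0.146, 0.989, -0.001], [0.989, -0.146, 0.0], [0.0, -0.001, -1.0]]
force: [-0.9, 1.4, -0.2]
opening: 0.285
grasp_force: 0.0
```

```bash
python3 -c "
from plan import *
s=show(); img,d=bot.capture('wrist'); save('w5',img); W=cloud('wrist',d,s); Z=W[...,2]
a=np.radians(-8.3); ex=np.array([np.cos(a),np.sin(a)]); ey=np.array([-ex[1],ex[0]])
K=(Z>.155)&(Z<.17)&(abs(W[...,0]-.537)<.05)&(abs(W[...,1]-.293)<.05); P=W[K]*1000; p=P[:,:2].mean(0); piv=593.7*ex+372.4*ey; k=p-piv
print(K.sum(),p,'dist',np.linalg.norm(k),'ang',np.arctan2(k@ey,-k@ex))
B=(Z>.118)&(Z<.1265)&(abs(W[...,0]-.57)<.1)&(abs(W[...,1]-.285)<.05); P=W[B]*1000; print(cv2.minAreaRect(P[:,:2].astype(np.float32)))
"
```

```text
12.68 [0.5247 0.2192 0.2946] yawx 81.61 z [-0.001  0.    -1.   ] J [11.4 21.5 85.2  0.  73.4 19.8] F [-0.9  1.4 -0.2] op 0.285 0.0
270 [537.68889766 298.67314649] dist 104.76107232373845 ang 0.007288148961578415
((575.2591552734375, 267.9814147949219), (66.68509674072266, 148.95318603515625), 83.9087905883789)
```

View pics/w5.png

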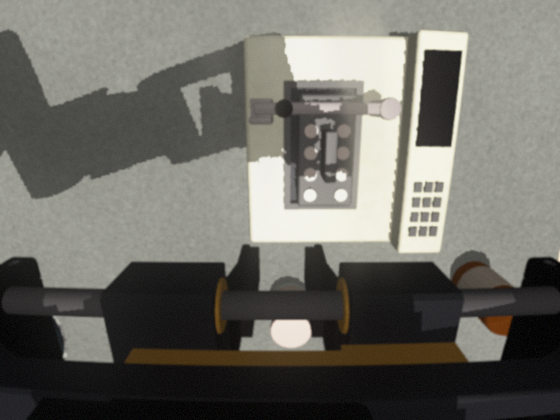

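Hook bar lies straight from pillar (390,107) to catch (262,107); angle about 0.007 rad, so it is home. 

The moves only offer roll. So I'll try the documented "out of reach" behaviour on the robot's free left side, where a radial lean points along the direction the pedal needs.

>>> move_arm:
  increments:
    - {"xyz": [6,-25,0],"roll": 0,"grip": 0}
    - {"xyz": [10,-38,0],"roll": 0,"grip": 0}
    - {"xyz": [10,-38,0],"roll": 0,"grip": 0}
    - {"xyz": [10,-38,0],"roll": 0,"grip": 0}
    - {"xyz": [10,-38,0],"roll": 0,"grip": 0}

```text
time_s: 13.15
position: [0.3542, 0.292, 0.2931]
tcp_rot: [[0.143, 0.99, -0.003], [0.99, -0.143, -0.001], [-0.001, -0.003, -1.0]]
force: [-0.7, 1.0, -0.4]
opening: 0.005
grasp_force: 0.0
```

>>> move_arm:
  increments:
    - {"xyz": [10,-38,0],"roll": 0,"grip": 0}
    - {"xyz": [10,-38,0],"roll": 0,"grip": 0}
    - {"xyz": [10,-38,0],"roll": 0,"grip": 0}
    - {"xyz": [10,-38,0],"roll": 0,"grip": 0}
    - {"xyz": [10,-38,0],"roll": 0,"grip": 0}

```text
time_s: 13.57
position: [0.1731, 0.3684, 0.2935]
tcp_rot: [[0.143, 0.99, -0.002], [0.99, -0.143, -0.001], [-0.002, -0.002, -1.0]]
force: [0.3, 0.5, -0.1]
opening: 0.002
grasp_force: 0.0
```

>>> move_arm:
  increments:
    - {"xyz": [10,-38,0],"roll": 0,"grip": 0}
    - {"xyz": [10,-38,0],"roll": 0,"grip": 0}
    - {"xyz": [0,0,0],"roll": 0,"grip": 0}

```text
time_s: 13.82
position: [0.0961, 0.3995, 0.2935]
tcp_rot: [[0.134, 0.991, -0.005], [0.991, -0.134, -0.001], [-0.002, -0.005, -1.0]]
force: [0.4, -0.5, 0.9]
opening: 0.004
grasp_force: 0.0
```

```bash
python3 -c "
from plan import *
s=show()"
```

```text
13.82 [0.0961 0.3995 0.2935] yawx 82.29 z [-0.005 -0.001 -1.   ] J [ 60.6   7.8 105.1   0.2  67.3  68.2] F [ 0.4 -0.5  0.9] op 0.004 0.0
```

>>> move_arm:
  increments:
    - {"xyz": [-30,0,0],"roll": 0,"grip": 0}
    - {"xyz": [-30,0,0],"roll": 0,"grip": 0}
    - {"xyz": [-30,0,0],"roll": 0,"grip": 0}
    - {"xyz": [0,0,0],"roll": 0,"grip": 0}

```text
time_s: 14.15
position: [0.087, 0.3039, 0.2926]
tcp_rot: [[0.142, 0.99, -0.005], [0.99, -0.142, -0.008], [-0.009, -0.004, -1.0]]
force: [-0.6, 0.1, -0.1]
opening: 0.005
grasp_force: 0.0
```

```bash
python3 -c "
from plan import *
s=show()"
```

```text
14.15 [0.087  0.3039 0.2926] yawx 81.81 z [-0.005 -0.008 -1.   ] J [ 53.5  -1.2 115.3  -0.   66.5  61.7] F [-0.6  0.1 -0.1] op 0.005 0.0
```

>>> move_arm:
  increments:
    - {"xyz": [0,0,30],"roll": 0,"grip": 0}
    - {"xyz": [0,0,40],"roll": 0,"grip": 0}
    - {"xyz": [0,0,40],"roll": 0,"grip": 0}
    - {"xyz": [0,0,30],"roll": 0,"grip": 0}
    - {"xyz": [0,0,0],"roll": 0,"grip": 0}

```text
time_s: 14.57
position: [0.0883, 0.3066, 0.1501]
tcp_rot: [[0.144, 0.99, -0.009], [0.99, -0.144, -0.011], [-0.013, -0.007, -1.0]]
force: [0.0, -0.9, 0.4]
opening: 0.001
grasp_force: 0.0
```

```bash
python3 -c "
from plan import *
s=show()"
```

```text
14.57 [0.0883 0.3066 0.1501] yawx 81.74 z [-0.009 -0.011 -1.   ] J [ 53.6  16.2 127.6   0.   37.1  61.8] F [ 0.  -0.9  0.4] op 0.001 0.0
```

>>> move_arm:
  increments:
    - {"xyz": [-15,0,10],"roll": 0,"grip": 0}
    - {"xyz": [-15,0,10],"roll": 0,"grip": 0}
    - {"xyz": [-15,0,10],"roll": 0,"grip": 0}
    - {"xyz": [-15,0,10],"roll": 0,"grip": 0}
    - {"xyz": [0,0,0],"roll": 0,"grip": 0}

```text
time_s: 14.98
position: [0.0801, 0.2476, 0.1142]
tcp_rot: [[0.145, 0.989, -0.004], [0.989, -0.145, -0.005], [-0.005, -0.004, -1.0]]
force: [0.6, -0.6, -1.1]
opening: 0.002
grasp_force: 0.0
```

```bash
python3 -c "
from plan import *
s=show()"
```

```text
14.98 [0.0801 0.2476 0.1142] yawx 81.68 z [-0.004 -0.005 -1.   ] J [ 46.8  20.2 138.7   0.   21.5  55.1] F [ 0.6 -0.6 -1.1] op 0.002 0.0
```

>>> move_arm:
  increments:
    - {"xyz": [-10,0,3],"roll": 0,"grip": 0}
    - {"xyz": [-10,0,3],"roll": 0,"grip": 0}
    - {"xyz": [-10,0,3],"roll": 0,"grip": 0}
    - {"xyz": [0,0,0],"roll": 0,"grip": 0}

```text
time_s: 15.32
position: [0.0841, 0.2367, 0.1156]
tcp_rot: [[0.144, 0.99, -0.002], [0.99, -0.144, -0.01], [-0.01, -0.0, -1.0]]
force: [-0.1, 0.6, -0.3]
opening: 0.006
grasp_force: 0.0
```

```bash
python3 -c "
from plan import *
s=show()"
```

```text
15.32 [0.0841 0.2367 0.1156] yawx 81.73 z [-0.002 -0.01  -1.   ] J [ 44.7  19.7 139.7  -0.9  21.1  53.8] F [-0.1  0.6 -0.3] op 0.006 0.0
```

>>> move_arm:
  increments:
    - {"xyz": [-40,0,0],"roll": 0,"grip": 0}
    - {"xyz": [-40,0,0],"roll": 0,"grip": 0}
    - {"xyz": [-40,0,0],"roll": 0,"grip": 0}

```text
time_s: 15.57
position: [0.092, 0.1741, 0.1689]
tcp_rot: [[0.14, 0.99, -0.024], [0.988, -0.141, -0.057], [-0.06, -0.015, -0.998]]
force: [1.0, 0.2, 0.6]
opening: 0.004
grasp_force: 0.0
```

```bash
python3 -c "
from plan import *
s=show()"
```

```text
15.57 [0.092  0.1741 0.1689] yawx 81.93 z [-0.024 -0.057 -0.998] J [ 31.7   5.2 139.7  -3.4  38.   42.5] F [1.  0.2 0.6] op 0.004 0.0
```

>>> move_arm:
  increments:
    - {"xyz": [0,0,0],"roll": 0,"grip": 0}
    - {"xyz": [0,0,0],"roll": 0,"grip": 0}

```text
time_s: 15.73
position: [0.0927, 0.1747, 0.169]
tcp_rot: [[0.147, 0.989, -0.019], [0.988, -0.148, -0.053], [-0.055, -0.011, -0.998]]
force: [-0.0, 0.9, 0.2]
opening: 0.003
grasp_force: 0.0
```

>>> move_arm:
  increments:
    - {"xyz": [30,0,0],"roll": 0,"grip": 0}
    - {"xyz": [30,0,0],"roll": 0,"grip": 0}
    - {"xyz": [0,0,0],"roll": 0,"grip": 0}

```text
time_s: 15.98
position: [0.1032, 0.2398, 0.1643]
tcp_rot: [[0.14, 0.99, -0.018], [0.989, -0.141, -0.05], [-0.052, -0.011, -0.999]]
force: [0.5, 0.6, 0.8]
opening: 0.004
grasp_force: 0.0
```

```bash
python3 -c "
from plan import *
s=show()"
```

```text
15.98 [0.1032 0.2398 0.1643] yawx 81.94 z [-0.018 -0.05  -0.999] J [ 43.3  10.9 132.4  -2.1  39.4  53.1] F [0.5 0.6 0.8] op 0.004 0.0
```

Lean appears when the move is out of reach, and it stays afterwards (tool z now has −0.05 in y, the right sense). Continuing on that: reposition more squarely, then push inward and down.

>>> move_arm:
  increments:
    - {"xyz": [10,-36,0],"roll": 0,"grip": 0}
    - {"xyz": [10,-36,0],"roll": 0,"grip": 0}
    - {"xyz": [10,-36,0],"roll": 0,"grip": 0}
    - {"xyz": [0,0,15],"roll": 0,"grip": 0}
    - {"xyz": [-10,0,15],"roll": 0,"grip": 0}

```text
time_s: 16.4
position: [-0.0071, 0.2707, 0.1343]
tcp_rot: [[0.132, 0.991, -0.021], [0.99, -0.133, -0.051], [-0.053, -0.014, -0.998]]
force: [0.3, 0.9, -0.1]
opening: 0.004
grasp_force: 0.0
```

>>> move_arm:
  increments:
    - {"xyz": [-29,0,20],"roll": 0,"grip": 0}
    - {"xyz": [-29,0,20],"roll": 0,"grip": 0}
    - {"xyz": [-29,0,20],"roll": 0,"grip": 0}

```text
time_s: 16.65
position: [-0.0221, 0.2276, 0.1081]
tcp_rot: [[0.141, 0.99, -0.023], [0.985, -0.142, -0.099], [-0.101, -0.008, -0.995]]
force: [0.0, -0.1, 0.9]
opening: 0.003
grasp_force: 0.0
```

```bash
python3 -c "
from plan import *
s=show()"
```

```text
16.65 [-0.0221  0.2276  0.1081] yawx 81.86 z [-0.023 -0.099 -0.995] J [ 67.9  21.9 139.9  -2.3  24.   78.2] F [ 0.  -0.1  0.9] op 0.003 0.0
```

>>> move_arm:
  increments:
    - {"xyz": [-36,0,22],"roll": 0,"grip": 0}
    - {"xyz": [-36,0,22],"roll": 0,"grip": 0}
    - {"xyz": [-36,0,22],"roll": 0,"grip": 0}

```text
time_s: 16.9
position: [-0.0506, 0.2073, 0.1052]
tcp_rot: [[0.14, 0.99, -0.011], [0.976, -0.14, -0.164], [-0.164, 0.013, -0.986]]
force: [-0.4, 0.2, -0.6]
opening: 0.003
grasp_force: 0.0
```

```bash
python3 -c "
from plan import *
s=show()"
```

```text
16.9 [-0.0506  0.2073  0.1052] yawx 81.84 z [-0.011 -0.164 -0.986] J [ 75.3  23.3 139.8  -4.   26.3  87.2] F [-0.4  0.2 -0.6] op 0.003 0.0
```

>>> move_arm:
  increments:
    - {"xyz": [-25,8,36],"roll": 0,"grip": 0}
    - {"xyz": [-25,8,36],"roll": 0,"grip": 0}
    - {"xyz": [-25,8,36],"roll": 0,"grip": 0}

```text
time_s: 17.15
position: [-0.0568, 0.2086, 0.0519]
tcp_rot: [[0.138, 0.99, 0.005], [0.965, -0.134, -0.226], [-0.223, 0.036, -0.974]]
force: [-0.3, 0.6, -0.5]
opening: -0.0
grasp_force: 0.0
```

```bash
python3 -c "
from plan import *
s=show()"
```

```text
17.15 [-0.0568  0.2086  0.0519] yawx 81.84 z [ 0.005 -0.226 -0.974] J [ 78.8  36.3 139.8  -9.6  16.9  96.2] F [-0.3  0.6 -0.5] op -0.0 0.0
```

>>> move_arm:
  increments:
    - {"xyz": [-38,8,6],"roll": 0,"grip": 0}
    - {"xyz": [-38,8,6],"roll": 0,"grip": 0}

```text
time_s: 17.32
position: [-0.0652, 0.1846, 0.0769]
tcp_rot: [[0.139, 0.99, 0.013], [0.952, -0.13, -0.277], [-0.273, 0.051, -0.961]]
force: [-0.0, 0.0, 1.0]
opening: 0.006
grasp_force: 0.0
```

```bash
python3 -c "
from plan import *
s=show()"
```

```text
17.32 [-0.0652  0.1846  0.0769] yawx 81.7 z [ 0.013 -0.277 -0.961] J [ 80.9  31.6 139.7  -7.8  24.7  96.4] F [-0.  0.  1.] op 0.006 0.0
```

>>> move_arm:
  increments:
    - {"xyz": [-28,8,30],"roll": 0,"grip": 0}
    - {"xyz": [-28,8,30],"roll": 0,"grip": 0}
    - {"xyz": [-30,8,24],"roll": 0,"grip": 0}

```text
time_s: 17.57
position: [-0.0804, 0.1714, 0.0507]
tcp_rot: [[0.141, 0.989, 0.037], [0.937, -0.121, -0.327], [-0.319, 0.081, -0.944]]
force: [0.4, 0.2, -0.1]
opening: 0.006
grasp_force: 0.0
```

```bash
python3 -c "
from plan import *
s=show()"
```

```text
17.57 [-0.0804  0.1714  0.0507] yawx 81.43 z [ 0.037 -0.327 -0.944] J [ 85.9  38.5 139.7  -9.8  20.9 103.4] F [ 0.4  0.2 -0.1] op 0.006 0.0
```

>>> move_arm:
  increments:
    - {"xyz": [-30,-25,12],"roll": 0,"grip": 0}
    - {"xyz": [-30,-25,12],"roll": 0,"grip": 0}
    - {"xyz": [-30,-20,12],"roll": 0,"grip": 0}

```text
time_s: 17.82
position: [-0.1786, 0.1086, 0.047]
tcp_rot: [[0.145, 0.988, 0.049], [0.932, -0.12, -0.343], [-0.333, 0.095, -0.938]]
force: [-0.7, 1.2, 0.9]
opening: 0.007
grasp_force: 0.0
```

```bash
python3 -c "
from plan import *
s=show()"
```

```text
17.82 [-0.1786  0.1086  0.047 ] yawx 81.15 z [ 0.049 -0.343 -0.938] J [109.5  39.7 139.7  11.2  20.9 106.3] F [-0.7  1.2  0.9] op 0.007 0.0
```

>>> move_arm:
  increments:
    - {"xyz": [31,-4,-14],"roll": 0,"grip": 0}
    - {"xyz": [31,-4,-14],"roll": 0,"grip": 0}
    - {"xyz": [31,-4,-14],"roll": 0,"grip": 0}
    - {"xyz": [5,36,2],"roll": 0,"grip": 0}
    - {"xyz": [5,36,2],"roll": 0,"grip": 0}

```text
time_s: 18.23
position: [-0.1052, 0.2158, 0.0537]
tcp_rot: [[0.135, 0.99, 0.051], [0.936, -0.11, -0.334], [-0.325, 0.093, -0.941]]
force: [1.6, -1.7, 0.0]
opening: 0.005
grasp_force: 0.0
```

>>> move_arm:
  increments:
    - {"xyz": [5,36,2],"roll": 0,"grip": 0}
    - {"xyz": [5,36,2],"roll": 0,"grip": 0}
    - {"xyz": [5,36,2],"roll": 0,"grip": 0}
    - {"xyz": [5,36,2],"roll": 0,"grip": 0}
    - {"xyz": [5,36,2],"roll": 0,"grip": 0}

```text
time_s: 18.65
position: [0.0787, 0.2085, 0.054]
tcp_rot: [[0.141, 0.989, 0.048], [0.931, -0.116, -0.345], [-0.335, 0.094, -0.937]]
force: [-0.4, 1.6, 0.9]
opening: 0.004
grasp_force: 0.0
```

```bash
python3 -c "
from plan import *
s=show()"
```

```text
18.65 [0.0787 0.2085 0.054 ] yawx 81.39 z [ 0.048 -0.345 -0.937] J [ 58.2  36.8 134.3 -28.5  27.8  93.3] F [-0.4  1.6  0.9] op 0.004 0.0
```

>>> move_arm:
  increments:
    - {"xyz": [-32,-11,23],"roll": 0,"grip": 0}
    - {"xyz": [-32,-11,23],"roll": 0,"grip": 0}
    - {"xyz": [-32,-11,23],"roll": 0,"grip": 0}
    - {"xyz": [-32,-11,20],"roll": 0,"grip": 0}

```text
time_s: 18.98
position: [0.0351, 0.1661, 0.0273]
tcp_rot: [[0.148, 0.988, 0.041], [0.905, -0.119, -0.409], [-0.399, 0.098, -0.912]]
force: [-0.4, 0.7, -0.2]
opening: 0.005
grasp_force: 0.0
```

```bash
python3 -c "
from plan import *
s=show()"
```

```text
18.98 [0.0351 0.1661 0.0273] yawx 80.69 z [ 0.041 -0.409 -0.912] J [ 63.2  45.7 139.8 -40.7  19.8 112.6] F [-0.4  0.7 -0.2] op 0.005 0.0
```

Lean is now about 23.4° straight out of the shelf's front, which is enough to clear the board. Planning the way to the pedal.

```bash
cat >> plan.py <<'E'
def way(pts,step=38,grip=0):
    s=bot.read_state(); R=np.array(s["tcp_rot"]); p=np.array(s["position"])
    for q in pts:
        d=(np.array(q)-p)*1000; n=int(np.ceil(np.linalg.norm(d)/step)); print(n,"x",np.round(R.T@d/n,1).tolist()); p=np.array(q)
E
python3 -c "
from plan import *
way([[.08,.30,.15],[.20,.33,.30],[.45,.15,.30],[.61,-.02,.28]])"
```

```text
5 x [15.8, 8.1, -32.9]
6 x [-2.5, 21.6, -24.0]
9 x [-14.0, 29.8, 9.3]
7 x [-17.4, 25.2, 13.5]
```

>>> move_arm:
  increments:
    - {"xyz": [16,8,-33],"roll": 0,"grip": 0}
    - {"xyz": [16,8,-33],"roll": 0,"grip": 0}
    - {"xyz": [16,8,-33],"roll": 0,"grip": 0}
    - {"xyz": [16,8,-33],"roll": 0,"grip": 0}
    - {"xyz": [16,8,-33],"roll": 0,"grip": 0}

```text
time_s: 19.4
position: [0.078, 0.2934, 0.1438]
tcp_rot: [[0.147, 0.988, 0.053], [0.905, -0.113, -0.409], [-0.398, 0.109, -0.911]]
force: [1.0, 1.9, -1.3]
opening: 0.002
grasp_force: 0.0
```

>>> move_arm:
  increments:
    - {"xyz": [-2.5,21.6,-24],"roll": 0,"grip": 0}
    - {"xyz": [-2.5,21.6,-24],"roll": 0,"grip": 0}
    - {"xyz": [-2.5,21.6,-24],"roll": 0,"grip": 0}
    - {"xyz": [-2.5,21.6,-24],"roll": 0,"grip": 0}
    - {"xyz": [-2.5,21.6,-24],"roll": 0,"grip": 0}

```text
time_s: 19.82
position: [0.1771, 0.3179, 0.2694]
tcp_rot: [[0.147, 0.988, 0.053], [0.905, -0.113, -0.41], [-0.399, 0.109, -0.911]]
force: [1.1, 0.3, -0.2]
opening: 0.002
grasp_force: 0.0
```

>>> move_arm:
  increments:
    - {"xyz": [-2.5,21.6,-24],"roll": 0,"grip": 0}
    - {"xyz": [-14,30,9.3],"roll": 0,"grip": 0}
    - {"xyz": [-14,30,9.3],"roll": 0,"grip": 0}

```text
time_s: 20.07
position: [0.2543, 0.2844, 0.2954]
tcp_rot: [[0.146, 0.988, 0.057], [0.907, -0.111, -0.407], [-0.395, 0.112, -0.912]]
force: [0.3, 0.4, 0.4]
opening: 0.007
grasp_force: 0.0
```

```bash
python3 -c "
from plan import *
show(); way([[.45,.15,.30],[.61,-.02,.28]])"
```

```text
20.07 [0.2543 0.2844 0.2954] yawx 80.84 z [ 0.057 -0.407 -0.912] J [ 46.3  15.   99.9 -19.   81.2  59.7] F [0.3 0.4 0.4] op 0.007 0.0
7 x [-13.6, 29.8, 8.8]
7 x [-17.6, 24.9, 13.8]
```

>>> move_arm:
  increments:
    - {"xyz": [-13.6,30,8.8],"roll": 0,"grip": 0}
    - {"xyz": [-13.6,30,8.8],"roll": 0,"grip": 0}
    - {"xyz": [-13.6,30,8.8],"roll": 0,"grip": 0}
    - {"xyz": [-13.6,30,8.8],"roll": 0,"grip": 0}
    - {"xyz": [-13.6,30,8.8],"roll": 0,"grip": 0}

```text
time_s: 20.48
position: [0.3941, 0.1855, 0.2972]
tcp_rot: [[0.147, 0.988, 0.053], [0.905, -0.113, -0.41], [-0.399, 0.108, -0.911]]
force: [-0.2, -0.1, 0.5]
opening: 0.0
grasp_force: 0.0
```

>>> move_arm:
  increments:
    - {"xyz": [-13.6,30,8.8],"roll": 0,"grip": 0}
    - {"xyz": [-13.6,30,8.8],"roll": 0,"grip": 0}
    - {"xyz": [-17.6,25,13.8],"roll": 0,"grip": 0}
    - {"xyz": [-17.6,25,13.8],"roll": 0,"grip": 0}
    - {"xyz": [-17.6,25,13.8],"roll": 0,"grip": 0}

```text
time_s: 20.9
position: [0.5188, 0.0736, 0.2897]
tcp_rot: [[0.147, 0.988, 0.053], [0.906, -0.113, -0.409], [-0.398, 0.108, -0.911]]
force: [0.1, 0.1, 0.3]
opening: 0.008
grasp_force: 0.0
```

>>> move_arm:
  increments:
    - {"xyz": [-17.6,25,13.8],"roll": 0,"grip": 0}
    - {"xyz": [-17.6,25,13.8],"roll": 0,"grip": 0}
    - {"xyz": [-17.6,25,13.8],"roll": 0,"grip": 0}
    - {"xyz": [-17.6,25,13.8],"roll": 0,"grip": 0}
    - {"xyz": [0,0,0],"roll": 0,"grip": 0}

```text
time_s: 21.32
position: [0.613, -0.0276, 0.2778]
tcp_rot: [[0.152, 0.987, 0.054], [0.904, -0.116, -0.411], [-0.399, 0.111, -0.91]]
force: [-0.2, 0.2, 1.1]
opening: 0.005
grasp_force: 0.0
```

```bash
python3 -c "
from plan import *
s=show(); img,d=bot.capture('wrist'); save('w6',img); W=cloud('wrist',d,s); Z=W[...,2]
P=W[(Z>.182)&(Z<.194)&(W[...,1]<-.1)&(W[...,0]>.45)&(W[...,0]<.75)]*1000; print('board',len(P), cv2.minAreaRect(P[:,:2].astype(np.float32)))
for r in bot.trace('pedal','wrist')[:2]: q=W[r['mask']]*1000; q=q[(q[:,2]>55)&(q[:,2]<95)]; print(r['conf'],len(q)); print(cv2.minAreaRect(q[:,:2].astype(np.float32)) if len(q)>9 else '', np.percentile(q[:,1],[1,50,99]), np.percentile(q[:,2],[50,98]) if len(q) else '')
way([[.625,-.07,.16],[.6144,-.1519,.125]])"
```

```text
21.32 [ 0.613  -0.0276  0.2778] yawx 80.49 z [ 0.054 -0.411 -0.91 ] J [ -1.3  26.9  83.3 -26.2  68.   16.4] F [-0.2  0.2  1.1] op 0.005 0.0
board 6 ((596.5513916015625, -244.552978515625), (5.500561237335205, 1.2271932363510132), 84.03180694580078)
0.94 3053
((608.038818359375, -191.384521484375), (94.31343841552734, 100.26715850830078), 81.20115661621094) [-236.96672218 -176.34239549 -139.95012811] [73.3467448  81.69216322]
4 x [1.9, 2.1, 31.7]
3 x [-20.6, -1.6, 21.6]
```

View pics/w6.png

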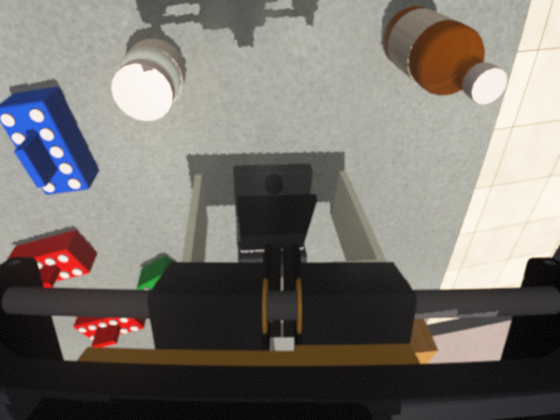

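The wrist view shows the pedal plate clear between the side panels (240–312, 165–250), with its toe edge near row 165, about y = −0.146. The lean is right for the shelf. Moving in, low from the front.

```bash
python3 -c "
from plan import *
way([[.6229,-.099,.15],[.6154,-.1445,.10],[.6142,-.1514,.056]],step=32)"
```

```text
5 x [-3.0, 1.7, 29.5]
3 x [-7.5, -2.5, 21.3]
2 x [5.5, -2.5, 21.4]
```

>>> move_arm:
  increments:
    - {"xyz": [-3,1.7,29.5],"roll": 0,"grip": 0}
    - {"xyz": [-3,1.7,29.5],"roll": 0,"grip": 0}
    - {"xyz": [-3,1.7,29.5],"roll": 0,"grip": 0}
    - {"xyz": [-3,1.7,29.5],"roll": 0,"grip": 0}
    - {"xyz": [-3,1.7,29.5],"roll": 0,"grip": 0}

```text
time_s: 21.83
position: [0.6222, -0.0976, 0.1511]
tcp_rot: [[0.147, 0.988, 0.054], [0.906, -0.112, -0.408], [-0.397, 0.108, -0.911]]
force: [0.0, -1.2, -0.3]
opening: 0.006
grasp_force: 0.0
```

>>> move_arm:
  increments:
    - {"xyz": [-7.5,-2.5,21.3],"roll": 0,"grip": 0}
    - {"xyz": [-7.5,-2.5,21.3],"roll": 0,"grip": 0}
    - {"xyz": [-7,-2.5,19],"roll": 0,"grip": 0}
    - {"xyz": [0,0,0],"roll": 0,"grip": 0}
    - {"xyz": [0,0,0],"roll": 0,"grip": 0}

```text
time_s: 22.25
position: [0.6144, -0.1424, 0.1034]
tcp_rot: [[0.148, 0.988, 0.051], [0.906, -0.115, -0.408], [-0.398, 0.107, -0.911]]
force: [0.5, -0.3, -0.3]
opening: 0.001
grasp_force: 0.0
```

```bash
python3 -c "
from plan import *
s=show(); print(np.round(s['tcp_rot'],3).tolist()); way([[.6154,-.1445,.09],[.6142,-.1514,.056]],step=12)
img,d=bot.capture('side'); save('s2',img[100:300,180:400].repeat(3,0).repeat(3,1)[:600,:660])"
```

```text
22.25 [ 0.6144 -0.1424  0.1034] yawx 80.72 z [ 0.051 -0.408 -0.911] J [-12.4  39.4  92.5 -33.5  44.7  19. ] F [ 0.5 -0.3 -0.3] op 0.001 0.0
[[0.148, 0.988, 0.051], [0.906, -0.115, -0.408], [-0.398, 0.107, -0.911]]
2 x [1.8, -0.1, 6.6]
3 x [2.4, -1.3, 11.2]
```

View pics/s2.png

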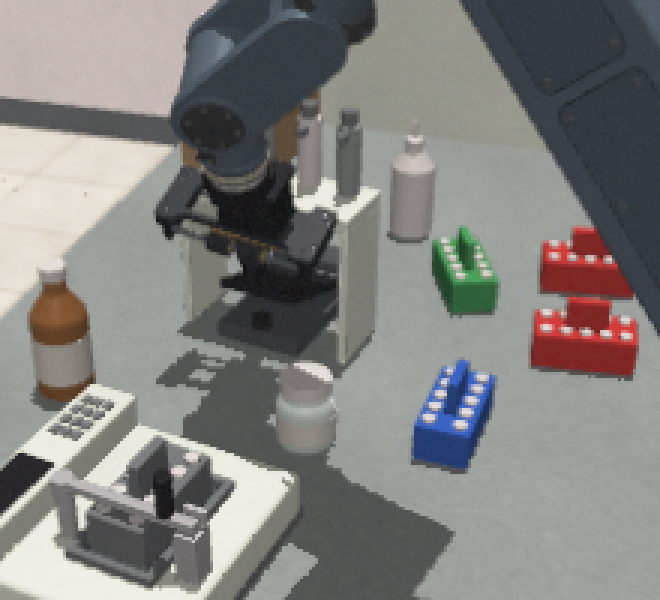

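The side crop shows the hook lying in its catch over the carrier (60–200, 480–580) and the leaning gripper just above the pedal toe (265,270), clear of the board. Pressing now.

>>> move_arm:
  increments:
    - {"xyz": [2,0,7],"roll": 0,"grip": 0}
    - {"xyz": [2,0,7],"roll": 0,"grip": 0}
    - {"xyz": [2.4,-1.3,11],"roll": 0,"grip": 0}
    - {"xyz": [2.4,-1.3,11],"roll": 0,"grip": 0}
    - {"xyz": [0,0,0],"roll": 0,"grip": 0}

```text
time_s: 22.72
position: [0.6183, -0.1471, 0.0669]
tcp_rot: [[0.15, 0.987, 0.06], [0.907, -0.113, -0.405], [-0.393, 0.115, -0.912]]
force: [1.7, 12.1, 8.9]
opening: 0.006
grasp_force: 6.1
```

```bash
python3 -c "
from plan import *
s=show(); way([[.6142,-.1514,.054]],step=6)"
```

```text
22.72 [ 0.6183 -0.1471  0.0669] yawx 80.6 z [ 0.06  -0.405 -0.912] J [-12.9  42.7  93.1 -35.8  40.7  21.9] F [ 1.7 12.1  8.9] op 0.006 6.1
3 x [0.2, -1.7, 4.4]
```

>>> move_arm:
  increments:
    - {"xyz": [2.8,-0.7,5.3],"roll": 0,"grip": 0}
    - {"xyz": [2.8,-0.7,5.3],"roll": 0,"grip": 0}
    - {"xyz": [0,0,0],"roll": 0,"grip": 0}

```text
time_s: 22.97
position: [0.6187, -0.1452, 0.0558]
tcp_rot: [[0.15, 0.987, 0.061], [0.907, -0.113, -0.405], [-0.393, 0.116, -0.912]]
force: [1.9, 14.4, 9.9]
opening: 0.006
grasp_force: 7.4
```

```bash
python3 -c "
from plan import *
s=show()
img,d=bot.capture('side'); save('s3',img)
W=cloud('side',d)
for r in bot.trace('pedal','side')[:3]:
    q=W[r['mask']]*1000; q=q[~np.isnan(q[:,0])]; f=np.array([.163,.987]); x=-(q[:,:2]-[603.3,-217.5])@f
    print(round(r['conf'],2),len(q),q.mean(0).round(0)); 
    k=(q[:,2]>30)&(x>-90)&(x<60)&(q[:,2]<100)
    for a in range(-85,40,10):
        kk=k&(x>=a)&(x<a+10)
        if kk.sum()>2: print(a,kk.sum(),np.percentile(q[kk,2],[20,50,80]).round(1),end=' ; ')
"
```

```text
22.97 [ 0.6187 -0.1452  0.0558] yawx 80.59 z [ 0.061 -0.405 -0.912] J [-12.7  43.8  93.3 -36.7  39.7  23.2] F [ 1.9 14.4  9.9] op 0.006 7.4
0.53 100 [ 585. -168.   51.]
-85 20 [49.5 51.8 54.4] ; -75 30 [51.4 53.8 55.3] ; -65 15 [52.9 54.3 54.9] ; -55 10 [52.2 52.5 54.1] ; 5 5 [43.7 46.  46.7] ; 15 4 [42.4 45.4 46.1] ; 25 6 [42.3 43.6 44.2] ; 35 4 [41.5 43.4 43.9] ;
```

>>> move_arm:
  increments:
    - {"xyz": [1.4,-0.3,2.7],"roll": 0,"grip": 0}
    - {"xyz": [1.4,-0.3,2.7],"roll": 0,"grip": 0}
    - {"xyz": [0,0,0],"roll": 0,"grip": 0}

```text
time_s: 23.32
position: [0.6189, -0.1448, 0.0522]
tcp_rot: [[0.151, 0.987, 0.062], [0.907, -0.113, -0.407], [-0.394, 0.117, -0.911]]
force: [-1.7, 17.9, 17.9]
opening: 0.009
grasp_force: 11.8
```

>>> move_arm:
  increments:
    - {"xyz": [1.4,-0.3,2.7],"roll": 0,"grip": 0}
    - {"xyz": [0,0,0],"roll": 0,"grip": 0}
    - {"xyz": [0,0,0],"roll": 0,"grip": 0}

```text
time_s: 23.57
position: [0.619, -0.1447, 0.0515]
tcp_rot: [[0.151, 0.987, 0.062], [0.906, -0.113, -0.408], [-0.396, 0.118, -0.911]]
force: [-4.4, 20.5, 30.1]
opening: 0.011
grasp_force: 17.2
```

At the stop: force rises with hardly any travel. Holding for about a second.

>>> move_arm:
  increments:
    - {"xyz": [0,0,0],"roll": 0,"grip": 0}
    - {"xyz": [0,0,0],"roll": 0,"grip": 0}
    - {"xyz": [0,0,0],"roll": 0,"grip": 0}
    - {"xyz": [0,0,0],"roll": 0,"grip": 0}
    - {"xyz": [0,0,0],"roll": 0,"grip": 0}

```text
time_s: 23.98
position: [0.619, -0.1448, 0.0515]
tcp_rot: [[0.151, 0.987, 0.063], [0.906, -0.113, -0.408], [-0.396, 0.118, -0.911]]
force: [-3.9, 21.1, 29.1]
opening: 0.005
grasp_force: 17.2
```

>>> move_arm:
  increments:
    - {"xyz": [0,0,0],"roll": 0,"grip": 0}
    - {"xyz": [0,0,0],"roll": 0,"grip": 0}
    - {"xyz": [0,0,0],"roll": 0,"grip": 0}
    - {"xyz": [0,0,0],"roll": 0,"grip": 0}

```text
time_s: 24.32
position: [0.619, -0.1448, 0.0515]
tcp_rot: [[0.151, 0.987, 0.063], [0.906, -0.113, -0.408], [-0.396, 0.118, -0.911]]
force: [-4.3, 20.4, 29.7]
opening: 0.008
grasp_force: 17.2
```

```bash
python3 -c "
from plan import *
s=show()
img,d=bot.capture('side'); W=cloud('side',d)
for r in bot.trace('pedal','side')[:1]:
    q=W[r['mask']]*1000; q=q[~np.isnan(q[:,0])]; f=np.array([.163,.987]); x=-(q[:,:2]-[603.3,-217.5])@f
    k=(q[:,2]>30)&(x>-90)&(x<60)&(q[:,2]<100)
    for a in range(-85,40,10):
        kk=k&(x>=a)&(x<a+10)
        if kk.sum()>2: print(a,kk.sum(),np.percentile(q[kk,2],[20,50,80]).round(1),end=' ; ')
p=np.array(s['position']); way([[p[0]+.0015,p[1]+.008,p[2]+.03],[.625,-.09,.14],[.625,-.06,.25]])
"
```

```text
24.32 [ 0.619  -0.1448  0.0515] yawx 80.53 z [ 0.063 -0.408 -0.911] J [-12.6  44.2  93.4 -37.4  39.3  24.1] F [-4.3 20.4 29.7] op 0.008 17.2
-85 31 [45.7 48.2 51.1] ; -75 54 [43.  49.2 52. ] ; -65 19 [49.1 50.6 51.4] ; -55 8 [49.3 49.5 51. ] ; -5 4 [41.5 43.7 46. ] ; 5 6 [38.5 41.5 45. ] ; 15 5 [40.1 43.3 44. ] ; 25 5 [38.9 42.6 43.3] ; 35 5 [39.4 40.9 41.9] ; 1 x [-4.4, 4.1, -30.5]
2 x [10.0, 3.0, -36.1]
4 x [-4.1, 2.4, -28.1]
```

>>> move_arm:
  increments:
    - {"xyz": [-1.5,1,-12],"roll": 0,"grip": 0}
    - {"xyz": [-1,1,-15],"roll": 0,"grip": 0}
    - {"xyz": [0,1,-18],"roll": 0,"grip": 0}
    - {"xyz": [8,2,-30],"roll": 0,"grip": 0}
    - {"xyz": [10,3,-36],"roll": 0,"grip": 0}

```text
time_s: 24.83
position: [0.6188, -0.0907, 0.1416]
tcp_rot: [[0.15, 0.987, 0.049], [0.905, -0.117, -0.409], [-0.398, 0.105, -0.911]]
force: [0.5, -0.3, -1.0]
opening: 0.004
grasp_force: 0.0
```

>>> move_arm:
  increments:
    - {"xyz": [8,3,-36],"roll": 0,"grip": 0}
    - {"xyz": [8,3,-30],"roll": 0,"grip": 0}
    - {"xyz": [0,3,-30],"roll": 0,"grip": 0}
    - {"xyz": [0,3,-20],"roll": 0,"grip": 0}
    - {"xyz": [0,0,0],"roll": 0,"grip": 0}

```text
time_s: 25.25
position: [0.6317, -0.028, 0.2479]
tcp_rot: [[0.151, 0.986, 0.064], [0.905, -0.112, -0.41], [-0.397, 0.12, -0.91]]
force: [0.6, 0.3, 0.6]
opening: 0.006
grasp_force: 0.0
```

>>> move_arm:
  increments:
    - {"xyz": [0,0,0],"roll": 0,"grip": 0}
    - {"xyz": [0,0,0],"roll": 0,"grip": 0}
    - {"xyz": [0,0,0],"roll": 0,"grip": 0}

```text
time_s: 25.5
position: [0.6271, -0.0305, 0.2411]
tcp_rot: [[0.149, 0.988, 0.049], [0.905, -0.116, -0.41], [-0.399, 0.105, -0.911]]
force: [-0.2, -0.6, -0.3]
opening: 0.002
grasp_force: 0.0
```

```bash
python3 -c "
from plan import *
s=show()
img,d=bot.capture('side'); save('s4',img[60:340,130:430].repeat(2,0).repeat(2,1)); W=cloud('side',d)
for r in bot.trace('pedal','side')[:1]:
    q=W[r['mask']]*1000; q=q[~np.isnan(q[:,0])]; f=np.array([.163,.987]); x=-(q[:,:2]-[603.3,-217.5])@f
    k=(q[:,2]>30)&(x>-90)&(x<60)&(q[:,2]<100)
    for a in range(-85,40,10):
        kk=k&(x>=a)&(x<a+10)
        if kk.sum()>2: print(a,kk.sum(),np.percentile(q[kk,2],[20,50,80]).round(1),end=' ; ')
"
```

```text
25.5 [ 0.6271 -0.0305  0.2411] yawx 80.65 z [ 0.049 -0.41  -0.911] J [ -1.5  30.3  83.4 -26.8  65.   17.7] F [-0.2 -0.6 -0.3] op 0.002 0.0
-75 69 [75.4 78.4 80.8] ; -65 26 [78.  80.1 81.5] ; -55 25 [76.2 77.  79.1] ; -45 23 [72.5 73.9 75.3] ; -35 22 [69.  70.2 71.6] ; -25 16 [66.5 67.2 68.4] ; -15 25 [63.5 64.3 64.9] ; -5 14 [58.4 61.3 62.9] ; 5 18 [56.8 58.  59.3] ; 15 22 [53.4 55.  56.1] ; 25 17 [50.6 51.2 53. ] ; 35 22 [47.4 48.4 49.7] ;
```

View pics/s4.png

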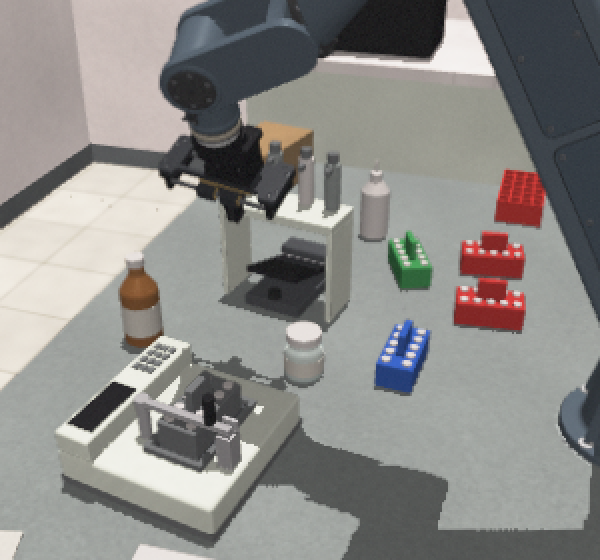

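The pedal is fully up again (280,260), sloping about 0.3 rad. The hook is home over the carrier (140–240, 395–465), the bystanders are standing and the arm is clear of everything.

```bash
python3 -c "
from rig import bot
print(bot.hand_in())"
```

```text
the job is handed in; nothing more can be done
None
```

I handed the job in at about 25.5 s with the carrier flat in the bay, the hook home in its catch and the pedal pressed to its stop for about a second and fully up again. The bottles and jar look unmoved in the last picture; the tip box was out of that view, but the arm never went near it. The judge's verdict was not shown.

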